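Wind down the screw-lift specimen stage with its loose crank

ROBOT

A 6-joint arm with a two-finger parallel gripper is mounted at the origin on the work surface. World frame = base frame: x ahead of the robot, y to its left, z up, the work surface at z = 0. Lengths are in m, angles in rad, forces in N, time in s.
With the tool pointing down it reaches from about 0.35 to 0.725 m from the base axis. Payload 6 kg.
Tool frame: the origin (TCP) lies on the centre line of the jaws, within the pads' length; the fingertips stand 25 mm ahead of it and the grasp point (between the pads) lies 6 mm ahead of it; y points along the fingers, z is the direction in which the jaws open and shut, and the axes are right-handed (so a half turn about y gives the same grasp; the last joint's range is limited). The gripper opens to 85 mm and grips with 20 to 120 N. Pads are 22 mm wide; open, the fingers measure 114 mm over their backs; the gripper's body (76 mm by 85 mm) begins 54 mm behind the grasp point. The pads swing forward as they close: fully open they stand 13 mm farther back than shut.
Start: joints at [-0.83, 0.04, 0.085, 0, -1.615, -0.334], TCP at [0.237, -0.551, 0.256] pointing down, gripper open.
Joint ranges: [-2.56, 2.56], [-1.29, 2.01], [-1.08, 1.49], [-3.29, 1.98], [-2.81, -0.18], [-2.99, 2.99]. Speed limits (rad/s): [2.57, 2.57, 3.01, 3.14, 3.14, 3.14].

INTERFACE

Orientations are given as a unit quaternion [w, x, y, z].
In Python, from rig import sensors, optics, ctrl gives the robot as it stands. The module is installed in compiled form; this text tells all that it offers.
- The arm moves only by the shell command python3 -m pendant 'ROWS' [FORCE]. ROWS is JSON, a list of rows, each a list of 7 numbers: the finger opening in mm, from 0 to 85.4, then the shift along the world's x, y, z in mm, then the turn, a rotation vector about the world's x, y, z in degrees. In form: [[hand, dx, dy, dz, wx, wy, wz], ...]. A call has 1 to 20 rows; each row is the pose to reach, as a shift and turn from the pose measured when the call began; what a row does not reach only later rows make up. A row lasts 1/12 s, in which the tool goes at most 41.7 mm and 7.16 degrees, less where a joint would pass 70% of its speed; a pose out of reach is approached as far as the arm can. A call with a gripper value outside its range is refused whole. The fingers move at their own pace and stop on an object; FORCE is the grip in N (left out, the last holds). Time passes only in rows, so rows that repeat a pose let the fingers close. It gives the time, the measured TCP pose, the force and the opening at its end, in the units of the state.
- sensors.get_obs(): the state, without advancing time (a new reading comes with each control period).
- optics.snapshot(name): name is "scene" or "top"; returns the picture (480x640x3 uint8, blue, green, red); there is no depth.
- optics.calibration(name): a dict with "intrinsics" (3x3 intrinsics, pixels), "world_to_cam" (4x4, takes a point from world to camera coordinates). Camera axes: x right, y down, z forward; pixel columns grow to the right and rows downward; lengths in m; the calibration is good to about 2 mm. A picture is of the moment at which its call begins. calibration takes no time and is no camera call.
- ctrl.hand_in(): hands the job in, once; it reports no verdict.
The state is a dict: "time": time; "joints": joint angles; "qd": joint speeds; "effort": joint torques, N m; "tool_pos": TCP position; "tool_rot": TCP orientation; "contact_force": force on the tool from outside, world axes, zero at the start; "moment": the same for the moment, N m; "grip_width": finger opening in m.
Only numpy, scipy, OpenCV 4.12 (cv2) and the standard library are available. Lean on these libraries where they do the work, as an engineer would, in place of code of your own. Each camera call takes 0.05 s, during which the arm holds its last target.

TASK

Take the loose crank off its mat, fit it fully home on the square spindle on top of the specimen lift without forcing it, and wind it anticlockwise (seen from above) until the stage carrying the shark tooth cluster is right down on its rubber stop: feel for the stop and do not force the screw past it. Then lift the crank off and lay it gently flat on the mat again, leaving everything else undisturbed.

Things in the scene. Friction and masses are not known exactly. Their poses are not given: they have to be found in the camera images.
- crank: Loose dark steel crank, 0.4 kg: socket hub at one end, flat arm, handle standing up at the other. Origin: on the hub's axis at its underside; z up, x along the arm to the handle. Hub: block 32 mm square, 30 mm tall, sides parallel to x and y, a 17.5 mm square hole right through it, parallel to its sides, lower mouth bevelled 1 mm. Arm: 20 mm wide, 12 mm thick, underside flush with the hub's.
- crank_far_end (a point): Point of the crank's underside straight below the handle's axis, 80 mm from the hub's axis. The handle is an upright black plastic grip, 22 mm in diameter, that spins freely on its own axis; it runs from 13 to 60 mm above this point. The arm's end here is 27 mm wide, 12 mm thick.
- spindle_seat (a point): On the axis of the lift's upright spindle, at the top of its round collar (34 mm wide, 9 mm thick), where the fitted crank's underside rests; 186 mm above the bench. x and y are square to the spindle's flats and turn with it. Turning takes about 0.25 N m (3 N at the handle); anticlockwise from above lowers the stage 4 mm per turn; 5 to 7 rad remain at the start.
- spindle_tip (a point): Top of the spindle's square steel end, on its axis, 28 mm above the seat. The square is 16 mm across flats; its top 2.5 mm taper to 13.4 mm. The crank goes on in any of four quarter turns.
- stage_top (a point): Middle of the stage's rubber-faced top (115 by 120 mm), 107 mm to the side of the spindle axis. It goes down as the spindle turns, until it meets a rubber stop, felt as the turning resistance rising by some 11 N m per rad (135 N at the handle per rad). It is down when that rise is plainly felt, 5 to 10 N; over about 20 N at the handle strains the screw.
- stand: The specimen lift, fixed to the bench: cast base plate 260 by 150 mm, aluminium column 177 mm high (flat top 94 by 120 mm under the collar), guide rods and screw. Origin: on the spindle axis at bench level, z up, x pointing from the spindle towards the stage.
- cluster: Tan shark tooth cluster, about 65 mm across and 45 mm tall, resting loose in the middle of the stage. Origin: centre of its underside.
- mat: Flat dark grey tool mat, fixed, 230 mm (x) by 170 mm (y), 4 mm thick. Origin: centre of its underside, at bench level. The crank starts on it.
- offcut_a: Bystander: flat grey plaster jacket offcut, 115 by 80 by 40 mm, loose on the bench. Origin: its underside.
- offcut_b: Bystander: second grey plaster jacket offcut, 85 by 75 by 44 mm, loose on the bench. Origin: its underside.
- sieve: Bystander: round green plastic sieve frame, 209 mm across, 45 mm tall, loose on the bench. Origin: centre of its underside.
- jar: Bystander: closed amber jar, 60 mm across, 85 mm tall, loose on the bench. Origin: centre of its underside.
- brush: Bystander: brush, 150 mm long, lying in the low steel tray (220 by 160 by 16 mm) on the side of the lift away from the mat.
- pick: Bystander: thin steel pick, 135 mm long, lying in the same tray.
Not all that is in view belongs to the job. What is shaped like the crank but blue or pink is not meant.

How it is judged:
By the outcome, as a careful person would: the job done as asked, in the order asked, and still so for the second after the job is handed in, with the robot touching nothing.
It also fails if it takes over 72 s, if anything falls off the work surface, if the arm or the gripper's body presses on something with over 40 N, if the wrist force passes 120 N, or if a joint passes its speed limit or range.

## Working session

There is one attempt and no reset: what is moved stays moved. The work goes in short steps, Python scripts to look and compute and a shell command to move; the robot and the scene stay as the last step left them, time stands still between calls to the robot, and variables do not carry over. Pictures are saved under pics/ and viewed, and the job is handed in when it is done.

```bash
mkdir -p pics; ls; python3 - <<'E'
from rig import sensors, optics
import cv2, numpy as np
np.set_printoptions(precision=4,suppress=True)
for n in("scene","top"):
    cv2.imwrite(f"pics/{n}0.png",optics.snapshot(n)); c=optics.calibration(n); print(n,c)
print(sensors.get_obs())
E
```

```text
pics
scene {'intrinsics': array([[457.6464,   0.    , 316.6589],
       [  0.    , 457.6464, 243.7429],
       [  0.    ,   0.    ,   1.    ]]), 'world_to_cam': array([[ 0.5515,  0.8341,  0.0151, -0.3541],
       [ 0.5608, -0.3573, -0.7469, -0.1498],
       [-0.6175,  0.4203, -0.6648,  1.3831],
       [ 0.    ,  0.    ,  0.    ,  1.    ]])}
top {'intrinsics': array([[516.4822,   0.    , 320.372 ],
       [  0.    , 516.4822, 234.9376],
       [  0.    ,   0.    ,   1.    ]]), 'world_to_cam': array([[-0.0046, -1.    ,  0.0035,  0.0687],
       [-0.9934,  0.0042, -0.115 ,  0.541 ],
       [ 0.1149, -0.004 , -0.9934,  1.4349],
       [ 0.    ,  0.    ,  0.    ,  1.    ]])}
{'time': 0.1, 'joints': array([-0.8303,  0.0408,  0.0839, -0.0004, -1.6155, -0.3337]), 'qd': array([ 0.0004, -0.0017,  0.0024,  0.0015, -0.0027,  0.    ]), 'effort': array([ -0.0055, -36.935 ,  34.8281,   6.9517,  -0.0046,   0.    ]), 'tool_pos': array([ 0.2374, -0.5508,  0.2554]), 'tool_rot': array([ 0.6931, -0.692 , -0.1427,  0.143 ]), 'contact_force': array([-0.1915,  0.328 , -0.3356]), 'moment': array([-0.0025,  0.0013, -0.0134]), 'grip_width': 0.08533993722945879}
```

View pics/scene0.png

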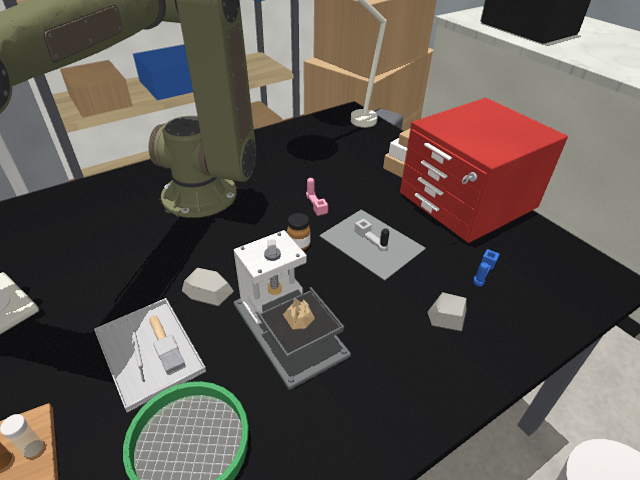

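View pics/top0.png

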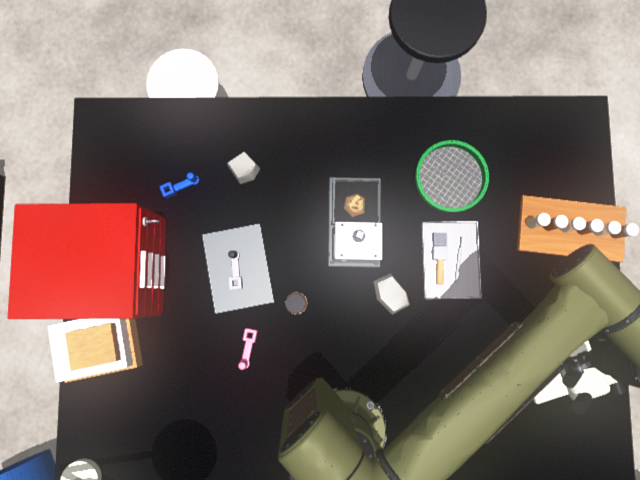

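The scene view shows the mat with the crank: hub near (362,227), black handle near (384,237), lift spindle near (271,243). In the top view the hub is near (235,283), the handle near (233,254) and the spindle near (359,236). I'll zoom in next.

```bash
python3 - <<'E'
import cv2, numpy as np
s=cv2.imread("pics/scene0.png");t=cv2.imread("pics/top0.png")
def crop(im,x,y,w,h,k): return cv2.resize(im[y:y+h,x:x+w],None,fx=k,fy=k,interpolation=cv2.INTER_CUBIC)
a=crop(t,195,220,80,96,6); b=crop(t,325,170,60,100,5)
cv2.imwrite("pics/tc1.png",a); cv2.imwrite("pics/tc2.png",crop(t,325,170,60,100,6))
cv2.imwrite("pics/sc1.png",crop(s,315,205,115,75,6)); cv2.imwrite("pics/sc2.png",crop(s,228,225,125,100,6))
E
```

```text
(no output)
```

View pics/tc1.png

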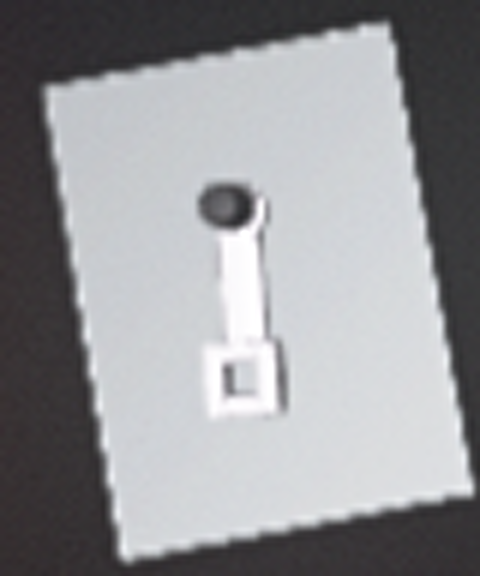

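View pics/tc2.png

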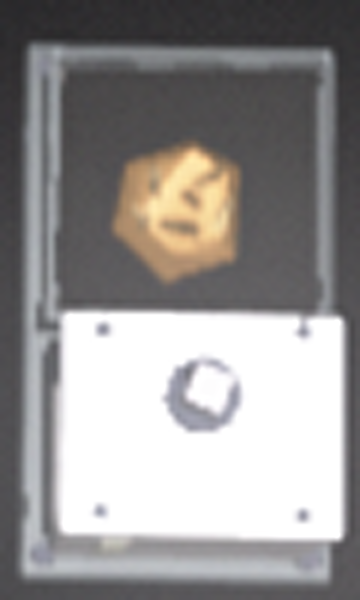

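View pics/sc1.png

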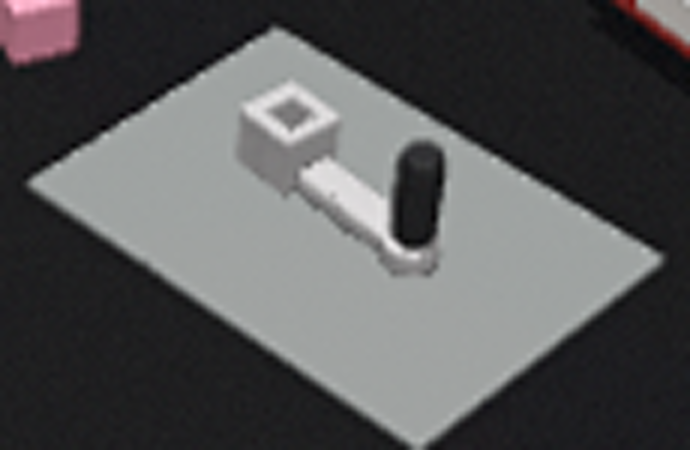

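View pics/sc2.png

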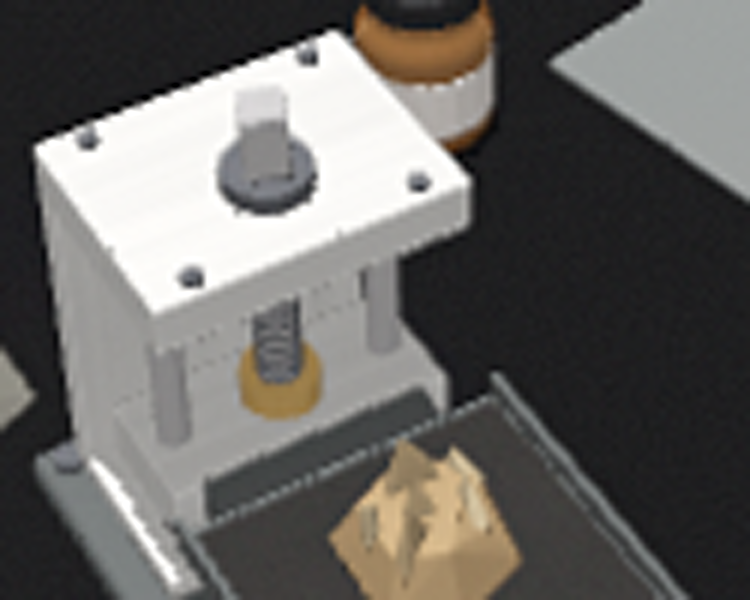

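```bash
cat > h.py <<'E'
import numpy as np, cv2
from rig import optics
C={n:optics.calibration(n) for n in("scene","top")}
def ray(n,p):
    K,T=C[n]["intrinsics"],C[n]["world_to_cam"];R=T[:3,:3]
    d=R.T@np.linalg.inv(K)@np.array([p[0],p[1],1.]); return -R.T@T[:3,3],d
def onz(n,p,z):
    o,d=ray(n,p); return o+d*(z-o[2])/d[2]
def proj(n,P):
    K,T=C[n]["intrinsics"],C[n]["world_to_cam"];q=K@(T[:3,:3]@np.asarray(P,float)+T[:3,3]); return q[:2]/q[2]
def tri(p,q):
    o1,d1=ray("scene",p);o2,d2=ray("top",q)
    A=np.stack([d1,-d2],1);x=np.linalg.lstsq(A,o2-o1,rcond=None)[0]
    a,b=o1+d1*x[0],o2+d2*x[1]; return (a+b)/2,np.linalg.norm(a-b)
E
python3 - <<'E'
import cv2,numpy as np
np.set_printoptions(linewidth=250)
t=cv2.imread("pics/top0.png",0); s=cv2.imread("pics/scene0.png",0)
print("hub top",t[274:292,226:244].__str__())
print("handle");print(t[248:262,225:242])
print("spindle");print(t[226:246,349:369])
print("scene spindle");print(s[238:262,260:284])
E
```

```text
hub top [[207 206 209 209 209 205 218 249 250 251 253 255 250 155 207 212 212 210]
 [209 209 208 209 208 204 210 248 250 251 253 255 251 163 204 208 214 213]
 [209 209 208 212 210 205 202 244 246 246 234 239 232 181 178 175 208 213]
 [209 209 214 228 228 225 223 240 248 247 235 238 239 238 203 137 198 213]
 [208 209 220 242 247 247 245 247 251 251 250 246 251 253 229 133 184 212]
 [208 209 218 243 251 251 245 243 237 236 235 233 247 252 232 128 173 212]
 [209 208 217 242 252 250 199 190 208 210 211 223 245 252 246 133 163 212]
 [208 207 218 241 252 251 133 131 206 211 211 220 245 253 252 134 145 214]
 [209 209 217 241 253 252 144 127 210 213 211 219 243 254 254 127 132 212]
 [207 210 218 242 253 253 156 129 208 213 212 220 242 254 253 129 129 212]
 [209 209 216 238 252 252 158 127 203 210 209 218 242 253 253 144 129 213]
 [210 209 215 233 252 251 178 133 172 187 188 204 240 253 253 155 133 210]
 [209 209 213 233 252 247 215 228 233 235 236 234 242 253 253 161 130 214]
 [209 209 212 229 252 249 244 252 253 252 252 251 249 253 253 178 139 211]
 [209 208 209 225 251 246 244 240 243 243 
[... 4620 characters left out ...]
3 251]
 [247 247 247 254 145 111 128 127 126 129  94 118 123 120 120 118 117 128 113  67 157 252 252 249]
 [245 247 250 254 157  75  92 123 126 127 116 126 129 129 129 130 122  92  73  48 132 248 252 250]
 [249 248 250 254 217 108  60  82 100 106 128 130 126 123 118  93  83  65  57  88 240 254 251 251]
 [250 251 252 254 253 191  86  60  70  75  87  89  87  84  82  69  62  54  92 138 250 254 252 250]
 [252 251 252 252 254 250 222 121  60  61  62  64  65  63  62  57  72 156 241 245 253 251 250 250]
 [251 251 252 251 251 252 252 172 207 180 100  76  77  97  99 157 241 248 254 252 251 251 250 250]
 [251 251 249 249 249 250 253 243 249 248 246 247 247 246 246 246 254 253 251 251 250 249 249 248]]
```

```bash
cat > m.py <<'E'
from h import *
np.set_printoptions(precision=4,suppress=True)
t=cv2.imread("pics/top0.png",0); s=cv2.imread("pics/scene0.png",0)
k=8
def up(im,x,y,w,h):
    return cv2.resize(im[y:y+h,x:x+w],None,fx=k,fy=k,interpolation=cv2.INTER_CUBIC)
def pix(p,x,y): return (np.asarray(p,float)+.5)/k-.5+[x,y]
def blob(mask,seed):
    n,l,st,c=cv2.connectedComponentsWithStats(mask.astype(np.uint8)); i=l[seed[1],seed[0]]
    m=(l==i).astype(np.uint8); cs,_=cv2.findContours(m,cv2.RETR_EXTERNAL,cv2.CHAIN_APPROX_NONE)
    return m,max(cs,key=cv2.contourArea)
def rect(n,c,x,y,z,lab):
    b=pix(cv2.boxPoints(cv2.minAreaRect(c)),x,y)
    P=np.array([onz(n,q,z)[:2] for q in b]); e=np.diff(P,axis=0)
    print(lab,"centre",P.mean(0),"sides",np.linalg.norm(e,axis=1),"ang",np.degrees(np.arctan2(e[:,1],e[:,0]))%90)
    M=cv2.moments(c); print("   centroid",onz(n,pix([M['m10']/M['m00'],M['m01']/M['m00']],x,y),z))
# spindle tip, top
x,y=345,222; u=up(t,x,y,30,30)
m,c=blob(u>210,(int((360-x)*k),int((234-y)*k)))
# cap component inside collar
cv2.imwrite("pics/u_sp.png",u)
print("tip area px",m.sum()/k/k); 
if m.sum()/k/k<80: rect("top",c,x,y,.212,"tip")
m,c=blob(u<210,(int((353.5-x)*k),int((237-y)*k)))
h=cv2.convexHull(c); (cx,cy),r=cv2.minEnclosingCircle(h); q=pix((cx,cy),x,y); print("collar circ",q,onz("top",q,.186),r/k/.423*2)
e=cv2.fitEllipse(h); q=pix(e[0],x,y); print("collar ell",q,onz("top",q,.186),np.array(e[1])/k/.423)
# hub hole/top
x,y=222,270; u=up(t,x,y,26,26)
m,c=blob(u>226,(int((229.5-x)*k),int((283-y)*k)))
cv2.imwrite("pics/u_hub.png",np.hstack([u,m*255]))
# handle
x,y=220,243; u=up(t,x,y,26,22); m,c=blob(u<140,(int((231-x)*k),int((254-y)*k))); M=cv2.moments(c); q=pix([M['m10']/M['m00'],M['m01']/M['m00']],x,y); print("handle",q,onz("top",q,.05),onz("top",q,.064))
E
python3 m.py
```

```text
tip area px 816.25
collar circ [358.2224 235.362 ] [ 0.5218 -0.0291  0.186 ] 30.487130437900554
collar ell [358.2859 235.4406] [ 0.5216 -0.0292  0.186 ] [29.5383 29.9711]
handle [232.3739 253.8116] [0.4871 0.312  0.05  ] [0.486  0.3096 0.064 ]
```

```bash
python3 - <<'E'
from m import *
def big(im,x,y,w,h,f,n):
    cv2.imwrite(n,cv2.resize(im[y:y+h,x:x+w],None,fx=f,fy=f,interpolation=cv2.INTER_CUBIC))
T=cv2.imread("pics/top0.png");S=cv2.imread("pics/scene0.png")
a=cv2.resize(T[225:245,348:370],None,fx=18,fy=18,interpolation=cv2.INTER_CUBIC)
b=cv2.resize(S[236:264,260:284],None,fx=16,fy=16,interpolation=cv2.INTER_CUBIC)
a=cv2.copyMakeBorder(a,0,448-360,0,0,cv2.BORDER_CONSTANT)
cv2.imwrite("pics/spz.png",np.hstack([a,b]))
E
```

```text
tip area px 816.25
collar circ [358.2224 235.362 ] [ 0.5218 -0.0291  0.186 ] 30.487130437900554
collar ell [358.2859 235.4406] [ 0.5216 -0.0292  0.186 ] [29.5383 29.9711]
handle [232.3739 253.8116] [0.4871 0.312  0.05  ] [0.486  0.3096 0.064 ]
```

View pics/spz.png

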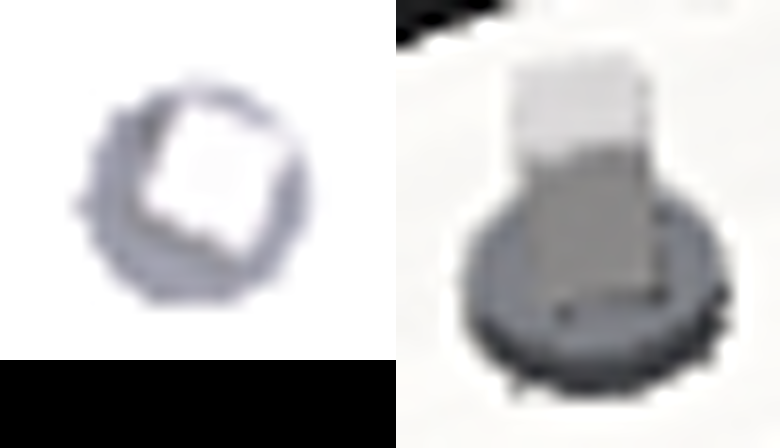

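```bash
python3 - <<'E' | tail -n +5
from m import *
# tip: threshold 225 blocked from column-white by limiting to disc radius
x,y=345,222; u=up(t,x,y,30,30)
yy,xx=np.mgrid[:u.shape[0],:u.shape[1]]
ctr=((360.0-x+.5)*k,(234.2-y+.5)*k)
for th in(205,220,235):
    mm=(u>th)&(np.hypot(xx-ctr[0],yy-ctr[1])<4.3*k)
    m_,c_=blob(mm,(int(ctr[0]),int(ctr[1]))); print(th,m_.sum()/k/k)
    rect("top",cv2.convexHull(c_),x,y,.213,"tip")
# column top
for n,im,sd in(("top",t,(340,245)),):
    m_,c_=blob(im>235,sd); 
    b=cv2.boxPoints(cv2.minAreaRect(c_)); P=np.array([onz(n,q,.177)[:2] for q in b]);print("col",P,P.mean(0)); e=np.diff(P,axis=0);print(np.linalg.norm(e,axis=1),np.degrees(np.arctan2(e[:,1],e[:,0])))
# mat
m_,c_=blob((t>170),(215,250)); m_[:,280:]=0
b=cv2.boxPoints(cv2.minAreaRect(c_));P=np.array([onz("top",q,.004)[:2] for q in b]);print("mat",P,P.mean(0));e=np.diff(P,axis=0);print(np.linalg.norm(e,axis=1),np.degrees(np.arctan2(e[:,1],e[:,0])))
# jar etc.
E
```

```text
205 45.125
tip centre [ 0.5226 -0.0312] sides [0.0199 0.0175 0.0199] ang [60.6704 60.5649 60.5906]
   centroid [ 0.522  -0.0313  0.213 ]
220 40.78125
tip centre [ 0.5227 -0.0311] sides [0.019  0.0165 0.019 ] ang [61.6471 61.5672 61.5712]
   centroid [ 0.522  -0.0311  0.213 ]
235 34.703125
tip centre [ 0.5218 -0.0304] sides [0.0158 0.0151 0.0158] ang [67.6744 67.7422 67.6015]
   centroid [ 0.5217 -0.0305  0.213 ]
col [[ 0.5576  0.0293]
 [ 0.5571 -0.0886]
 [ 0.4622 -0.0869]
 [ 0.4627  0.03  ]] [ 0.5099 -0.0291]
[0.1179 0.0949 0.1169] [-90.2345 178.9638  89.751 ]
mat [[0.5493 0.4114]
 [0.5793 0.2431]
 [0.3528 0.2007]
 [0.324  0.3662]] [0.4513 0.3054]
[0.1709 0.2304 0.168 ] [ -79.9097 -169.4008   99.8781]
```

```bash
python3 - <<'E' | tail -n +5
from m import *
# hub top face outer corners picked from top crop/6
f=lambda a,b:((a+.5)/6-.5+195,(b+.5)/6-.5+220)
P=np.array([onz("top",f(*q),.034)[:2] for q in[(203,343),(276,343),(280,413),(210,418)]])
print("hub corners",P,P.mean(0),np.linalg.norm(np.diff(P,axis=0),axis=1))
# hole in top by mask: rows of dark
P2=np.array([onz("top",f(*q),.034)[:2] for q in[(222,361),(259,361),(261,397),(225,398)]]);print("hole",P2.mean(0),np.linalg.norm(np.diff(P2,axis=0),axis=1))
g=lambda a,b:((a+.5)/6-.5+315,(b+.5)/6-.5+205)
P3=np.array([onz("scene",g(*q),.034)[:2] for q in[(292,80),(341,117),(291,150),(239,112)]]);print("hub scene",P3,P3.mean(0),np.linalg.norm(np.diff(P3,axis=0),axis=1))
P4=np.array([onz("scene",g(*q),.034)[:2] for q in[(293,93),(318,113),(291,132),(267,112)]]);print("hole scene",P4.mean(0),np.linalg.norm(np.diff(P4,axis=0),axis=1))
for P in(P,P3):
    e=np.diff(P,axis=0);print(np.degrees(np.arctan2(e[:,1],e[:,0])))
# handle top: scene (422,150) crop ; triangulate
hs=g(422,155)
print("handle scene",hs,onz("scene",hs,.064))
print("handle top", onz("top",f(222,203),.064))
# arm axis top: midpoints of arm at z .016 ; edges (219..266 @y250),(228..270@y335)
for a,b in((242,240),(248,335)): print("arm",onz("top",f(a,b),.016))
# spindle scene
w=lambda a,b:((a-396+.5)/16-.5+260,(b+.5)/16-.5+236)
for lab,pp,z in(("base edge",[(560,312),(655,297)],.186),("bevel low",[(527,158),(648,148)],.2115),("topback",[(515,65),(640,58)],.214)):
    A=[onz("scene",w(*q),z)[:2] for q in pp];d=A[1]-A[0];print(lab,A,np.linalg.norm(d),np.degrees(np.arctan2(d[1],d[0])))
for P in([.5218,-.030,.186],[.5218,-.030,.214]): print(proj("scene",P),proj("top",P))
v=lambda a,b:((a+.5)/18-.5+348,(b+.5)/18-.5+225)
A=np.array([onz("top",v(*q),.213)[:2] for q in[(175,105),(290,145),(240,255),(148,195)]]);d=np.diff(A,axis=0);print("tip",A.mean(0),np.linalg.norm(d,axis=1),np.degrees(np.arctan2(d[:,1],d[:,0])))
E
```

```text
hub corners [[0.4239 0.3248]
 [0.4238 0.2907]
 [0.3912 0.2884]
 [0.389  0.3209]] [0.407  0.3062] [0.0341 0.0326 0.0327]
hole [0.407  0.3064] [0.0173 0.0168 0.0168]
hub scene [[0.3897 0.3193]
 [0.4227 0.3215]
 [0.4289 0.2883]
 [0.3952 0.2849]] [0.4091 0.3035] [0.0331 0.0338 0.0339]
hole scene [0.4083 0.305 ] [0.0175 0.019  0.017 ]
[ -90.2558 -175.9726   93.8112]
[   3.8164  -79.3523 -174.2463]
handle scene (384.9166666666667, 230.41666666666666) [0.4887 0.3092 0.064 ]
handle top [0.4871 0.3118 0.064 ]
arm [0.4733 0.3102 0.016 ]
arm [0.4283 0.3067 0.016 ]
base edge [array([ 0.529, -0.041]), array([ 0.5329, -0.0297])] 0.01203724627493533 70.6655558369848
bevel low [array([ 0.5272, -0.0431]), array([ 0.5335, -0.0297])] 0.01484805872286111 64.61867727857566
topback [array([ 0.5137, -0.0372]), array([ 0.5209, -0.0235])] 0.015460254553137157 62.417788929548315
[272.8353 250.9852] [358.5822 235.3742]
[272.1483 240.5705] [359.4502 234.0872]
tip [ 0.5215 -0.0299] [0.0168 0.0168 0.0151] [-109.6034  154.9888   56.3399]
```

```bash
cat >> h.py <<'E'
from rig import sensors
from scipy.spatial.transform import Rotation as Ro
def st(q=True):
    o=sensors.get_obs(); w=o["tool_rot"]; R=Ro.from_quat([w[1],w[2],w[3],w[0]]).as_matrix()
    jaw=np.degrees(np.arctan2(R[1,2],R[0,2]))
    print("t %.2f pos"%o["time"],np.round(o["tool_pos"]*1000,1),"ydir",np.round(R[:,1],3),"jawyaw %.1f"%jaw,"F",np.round(o["contact_force"],1),"M",np.round(o["moment"],2),"grip %.1f"%(o["grip_width"]*1000),"j6 %.2f"%o["joints"][5])
    return o,R
E
python3 -c "
from h import *
st()"
```

```text
t 0.10 pos [ 237.4 -550.8  255.4] ydir [-0.001  0.001 -1.   ] jawyaw 113.3 F [-0.2  0.3 -0.3] M [-0.    0.   -0.01] grip 85.3 j6 -0.33
```

```bash
python3 -m pendant '[[85,20,35,20,0,0,6],[85,40,75,45,0,0,13],[85,60,110,60,0,0,20],[85,263,551,60,0,0,90],[85,263,551,60,0,0,90],[85,263,551,60,0,0,90],[85,263,551,60,0,0,90],[85,263,551,60,0,0,90],[85,263,551,60,0,0,90],[85,263,551,60,0,0,90],[85,263,551,60,0,0,90],[85,263,551,60,0,0,90],[85,263,551,60,0,0,90],[85,263,551,60,0,0,90],[85,263,551,60,0,0,90],[85,263,551,60,0,0,90],[85,263,551,60,0,0,90],[85,263,551,60,0,0,90]]'; python3 -c "
from h import *
st()"
```

```text
time: 1.6
tool_pos: [0.5003, 0.0002, 0.3151]
tool_rot: [0.389, -0.388, -0.59, 0.592]
contact_force: [-0.4, 0.8, 0.3]
grip_width: 0.0847
t 1.60 pos [5.003e+02 2.000e-01 3.151e+02] ydir [-0.002 -0.001 -1.   ] jawyaw -156.7 F [-0.4  0.8  0.3] M [-0.09  0.03 -0.01] grip 84.7 j6 0.00
```

```bash
python3 -m pendant '[[85,-93,305,-100,0,0,71],[85,-93,305,-100,0,0,71],[85,-93,305,-100,0,0,71],[85,-93,305,-100,0,0,71],[85,-93,305,-100,0,0,71],[85,-93,305,-200,0,0,71],[85,-93,305,-200,0,0,71],[85,-93,305,-200,0,0,71],[85,-93,305,-200,0,0,71],[85,-93,305,-200,0,0,71],[85,-93,305,-200,0,0,71],[85,-93,305,-200,0,0,71]]'; python3 -c "
from h import *
st()
cv2.imwrite('pics/p1t.png',optics.snapshot('top')[190:330,150:330].repeat(4,0).repeat(4,1)); cv2.imwrite('pics/p1s.png',optics.snapshot('scene')[120:300,280:460].repeat(3,0).repeat(3,1))"
```

```text
time: 2.6
tool_pos: [0.4076, 0.3042, 0.1151]
tool_rot: [-0.026, 0.026, -0.705, 0.708]
contact_force: [0.5, 0.5, 1.0]
grip_width: 0.0848
t 2.60 pos [407.6 304.2 115.1] ydir [ 0.001 -0.004 -1.   ] jawyaw -85.8 F [0.5 0.5 1. ] M [-0.05 -0.04  0.03] grip 84.8 j6 0.60
```

View pics/p1s.png

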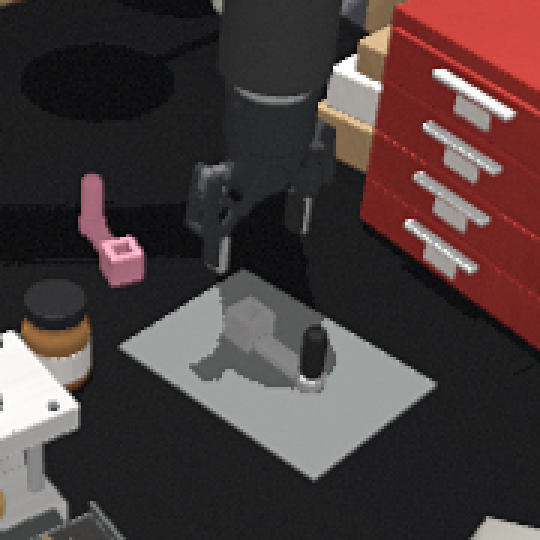

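View pics/p1t.png

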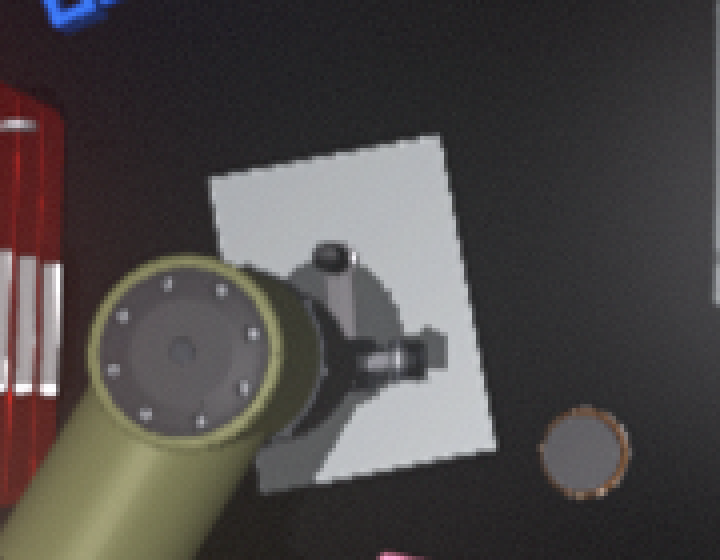

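The open jaws straddle the hub, in line with its sides. I'll descend to TCP z = 34 mm and grip.

```bash
python3 -m pendant '[[85,0,1.5,-35,0,0,0],[85,0,1.5,-65,0,0,0],[85,0,1.5,-75,0,0,0],[85,0,1.5,-81,0,0,0],[85,0,1.5,-81,0,0,0],[25,0,1.5,-81,0,0,0],[25,0,1.5,-81,0,0,0],[25,0,1.5,-81,0,0,0],[25,0,1.5,-81,0,0,0],[25,0,1.5,-81,0,0,0],[25,0,1.5,-81,0,0,0],[25,0,1.5,-81,0,0,0],[25,0,1.5,-81,0,0,0]]' 60; python3 -c "
from h import *
st()"
```

```text
time: 3.78
tool_pos: [0.4088, 0.3066, 0.0371]
tool_rot: [0.027, -0.024, 0.707, -0.707]
contact_force: [-1.6, -0.4, 6.2]
grip_width: 0.031
t 3.78 pos [408.8 306.6  37.1] ydir [ 0.004  0.    -1.   ] jawyaw -85.9 F [-1.6 -0.4  6.2] M [-0.2   0.57 -0.04] grip 31.0 j6 0.60
```

```bash
python3 -m pendant '[[25,0,0,3,0,0,0],[25,0,0,10,0,0,0],[25,0,0,30,0,0,0],[25,0,0,60,0,0,0],[25,0,0,60,0,0,0],[25,0,0,60,0,0,0],[25,0,0,60,0,0,0]]' 100; python3 -c "
from h import *
st()
cv2.imwrite('pics/p2t.png',optics.snapshot('top')[190:330,150:330].repeat(4,0).repeat(4,1)); cv2.imwrite('pics/p2s.png',optics.snapshot('scene')[120:300,280:460].repeat(3,0).repeat(3,1))"
```

```text
time: 4.37
tool_pos: [0.4082, 0.3062, 0.096]
tool_rot: [-0.026, 0.025, -0.706, 0.707]
contact_force: [-0.4, -0.0, -3.8]
grip_width: 0.03
t 4.37 pos [408.2 306.2  96. ] ydir [ 0.002 -0.    -1.   ] jawyaw -85.9 F [-0.4 -0.  -3.8] M [-0.08  0.18  0.01] grip 30.0 j6 0.60
```

View pics/p2s.png

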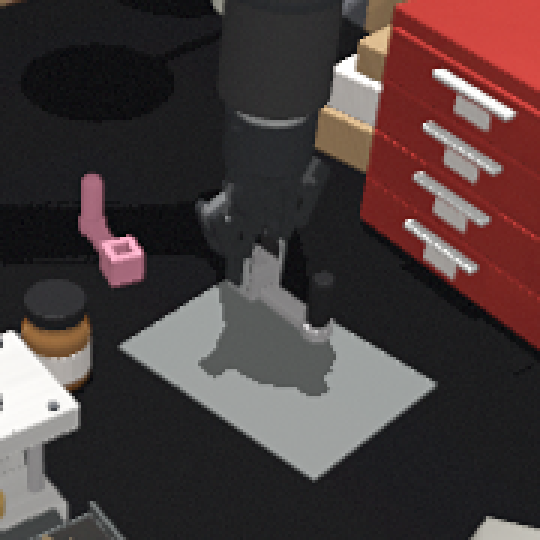

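View pics/p2t.png

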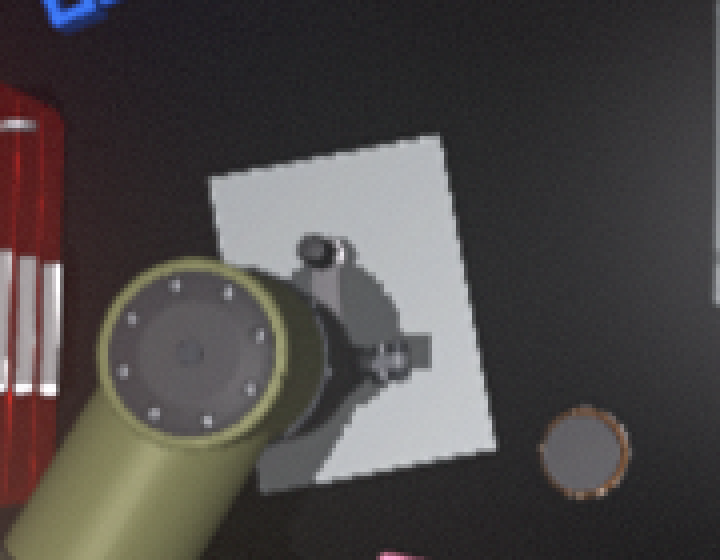

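```bash
python3 -m pendant '[[25,0,0,40,0,0,0],[25,0,-10,80,0,0,-2],[25,5,-30,120,0,0,-5],[25,20,-65,160,0,0,-9],[25,40,-105,190,0,0,-13],[25,60,-145,190,0,0,-17],[25,75,-185,190,0,0,-20],[25,90,-225,190,0,0,-23],[25,100,-265,190,0,0,-26],[25,110,-300,190,0,0,-28],[25,113,-325,190,0,0,-28.6],[25,113.5,-336,190,0,0,-28.6],[25,113.5,-336,190,0,0,-28.6],[25,113.5,-336,190,0,0,-28.6],[25,113.5,-336,190,0,0,-28.6]]'; python3 -c "
from h import *
st()
T=optics.snapshot('top');S=optics.snapshot('scene')
cv2.imwrite('pics/p3t0.png',T);cv2.imwrite('pics/p3s0.png',S)
f=lambda im,x,y,w,h,k:cv2.resize(im[y:y+h,x:x+w],None,fx=k,fy=k,interpolation=cv2.INTER_CUBIC)
cv2.imwrite('pics/p3t.png',f(T,300,150,110,110,5)); cv2.imwrite('pics/p3s.png',f(S,220,150,110,130,5)); st()"
```

```text
time: 5.72
tool_pos: [0.5214, -0.0299, 0.2841]
tool_rot: [0.15, -0.15, -0.69, 0.692]
contact_force: [-0.7, 0.5, -3.9]
grip_width: 0.03
t 5.72 pos [521.4 -29.9 284.1] ydir [-0.001 -0.002 -1.   ] jawyaw -114.5 F [-0.7  0.5 -3.9] M [ 0.11  0.11 -0.02] grip 30.0 j6 0.81
t 5.82 pos [521.5 -29.2 284.8] ydir [-0.    -0.002 -1.   ] jawyaw -114.4 F [ 0.2  0.4 -2.5] M [ 0.1   0.15 -0.02] grip 30.3 j6 0.81
```

View pics/p3s.png

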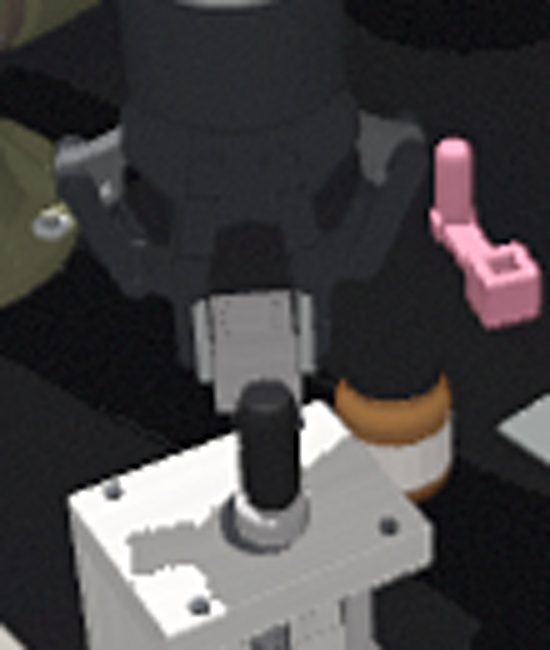

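View pics/p3t.png

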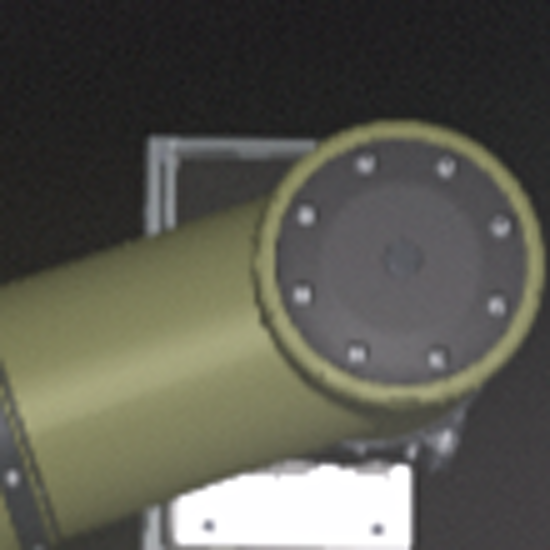

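```bash
python3 - <<'E' 
from h import *
np.set_printoptions(precision=2,suppress=True)
g=lambda a,b:np.array([(a+.5)/5-.5+220,(b+.5)/5-.5+150])
for r in(20,33): pass
S=cv2.imread("pics/p3s0.png",0)
print(S[224:252:3,262:286])
c,s_=np.cos(np.radians(-24.5)),np.sin(np.radians(-24.5))
o=np.array([.5214,-.0299,0])
for dz in(.060,.05,.03,.013): print("handle exp",dz,proj("scene",o+[.08*c,.08*s_,.251+dz]))
for z in(.281,.251): 
    for a,b in((16,16),(16,-16)): print("hub corner exp",z,a,b,proj("scene",o+[(a*c-b*s_)/1e3,(a*s_+b*c)/1e3,z]))
print("obs hub top corners",g(217,292),g(305,290),"bottom left",g(217,410))
for z in(.186,.2,.214): print("spindle exp",proj("scene",[.5218,-.03,z]))
E
```

```text
[[113 129 133 131 131 130 132 131 131 133 132 133 133 133 132 132 132 110
   90  84  75  31  15  19]
 [ 33 131 134 134 135 136 111  72  51  50  50  49  50  48  54  87 135 144
   61   8  12  10  16  21]
 [  6 113 135 136 129  85  51  52  54  55  56  56  55  56  56  43  23  98
   48   0 146 214 145  41]
 [ 10  16  10  10  37  26  33  36  38  36  37  36  32  34  32  31  23  40
  144 251 251 250 252 255]
 [ 13   9   0   0 101  87  39  29  33  30  28  30  30  29  28  26  24  22
  246 254 251 250 248 248]
 [254 253 251 251 255 192  74  23  29  28  31  32  31  29  27  29  26   5
  254 251 247 248 250 254]
 [251 251 251 252 255 173  53  28  29  29  30  30  28  30  29  31  25  10
  231 255 209 159 154 156]
 [248 247 248 249 253 204  87  22  28  29  29  31  28  31  30  27  27  16
  125 157 159 158 157 156]
 [248 249 251 254 198 197 143  53  22  27  29  29  29  29  30  27  26  40
  125 183 163 158 157 158]
 [205 198 123  67  57 193 225 217 131  55  26  21  24  25  17  67 121 133
  135 110 156 160 160 161]]
handle exp 0.06 [273.22 228.37]
handle exp 0.05 [273.49 232.82]
handle exp 0.03 [274.04 241.52]
handle exp 0.013 [274.49 248.69]
hub corner exp 0.281 16 16 [279.62 218.21]
hub corner exp 0.281 16 -16 [262.39 219.69]
hub corner exp 0.251 16 16 [280.23 230.56]
hub corner exp 0.251 16 -16 [263.4  232.06]
obs hub top corners [263. 208.] [280.6 207.6] bottom left [263.  231.6]
spindle exp [272.84 250.99]
spindle exp [272.5  245.83]
spindle exp [272.15 240.57]
```

```bash
python3 - <<'E'
from h import *
c,s_=np.cos(np.radians(-24.5)),np.sin(np.radians(-24.5))
print("exp bevel low front centre",proj("scene",[.5218+.008*c,-.03+.008*s_,.2115]),"base",proj("scene",[.5218+.008*c,-.03+.008*s_,.186]),"obs bevel 271.4,245.1; base ~",(607-396)/16+259.5,304/16+235.5)
st();st()
E
python3 -m pendant '[[25,0,-0.6,-15,0,0,0],[25,0,-1,-30,0,0,0],[25,0,-1.2,-33,0,0,0],[25,0,-1.2,-33,0,0,0],[25,0,-1.2,-33,0,0,0]]'; python3 -c "
from h import *
st()"
```

```text
exp bevel low front centre [272.55349608 244.17683717] base [273.17572413 253.65588631] obs bevel 271.4,245.1; base ~ 272.6875 254.5
t 5.82 pos [521.5 -29.2 284.8] ydir [-0.    -0.002 -1.   ] jawyaw -114.4 F [ 0.2  0.4 -2.5] M [ 0.1   0.15 -0.02] grip 30.3 j6 0.81
t 5.82 pos [521.5 -29.2 284.8] ydir [-0.    -0.002 -1.   ] jawyaw -114.4 F [ 0.2  0.4 -2.5] M [ 0.1   0.15 -0.02] grip 30.3 j6 0.81
time: 6.23
tool_pos: [0.5216, -0.03, 0.2524]
tool_rot: [0.149, -0.149, -0.69, 0.692]
contact_force: [0.1, 0.1, -3.0]
grip_width: 0.03
t 6.23 pos [521.6 -30.  252.4] ydir [ 0.    -0.003 -1.   ] jawyaw -114.3 F [ 0.1  0.1 -3. ] M [0.02 0.13 0.03] grip 30.0 j6 0.82
```

```bash
python3 -m pendant '[[25,0.4,-1.1,-3,0,0,0],[25,0.4,-1.1,-5,0,0,0],[25,0.4,-1.1,-7,0,0,0],[25,0.4,-1.1,-8,0,0,0]]'; python3 -c "
from h import *
st()"
```

```text
time: 6.57
tool_pos: [0.5224, -0.0313, 0.245]
tool_rot: [0.148, -0.15, -0.69, 0.692]
contact_force: [1.9, -0.5, -0.9]
grip_width: 0.0301
t 6.57 pos [522.4 -31.3 245. ] ydir [ 0.002 -0.003 -1.   ] jawyaw -114.3 F [ 1.9 -0.5 -0.9] M [-0.15 -0.39 -0.02] grip 30.1 j6 0.82
```

```bash
python3 -m pendant '[[25,0.4,0,-1,0,0,0],[25,0.5,0,-2,0,0,0],[25,0.5,0,-2.5,0,0,0]]'; python3 -c "
from h import *
st()"
```

```text
time: 6.82
tool_pos: [0.5229, -0.0313, 0.2423]
tool_rot: [0.148, -0.15, -0.69, 0.692]
contact_force: [0.9, -0.2, -3.1]
grip_width: 0.0303
t 6.82 pos [522.9 -31.3 242.3] ydir [ 0.002 -0.003 -1.   ] jawyaw -114.4 F [ 0.9 -0.2 -3.1] M [-0.06 -0.16  0.01] grip 30.3 j6 0.82
```

```bash
python3 -m pendant '[[25,0.2,0,-2,0,0,0],[25,0.2,0,-4,0,0,0],[25,0.2,0,-6,0,0,0],[25,0.2,0,-8,0,0,0]]'; python3 -c "
from h import *
st()"
```

```text
time: 7.15
tool_pos: [0.5231, -0.0313, 0.2339]
tool_rot: [0.148, -0.15, -0.69, 0.692]
contact_force: [-0.3, -0.8, -3.0]
grip_width: 0.0299
t 7.15 pos [523.1 -31.3 233.9] ydir [ 0.001 -0.003 -1.   ] jawyaw -114.4 F [-0.3 -0.8 -3. ] M [ 0.01  0.09 -0.03] grip 29.9 j6 0.82
```

```bash
python3 -m pendant '[[25,0,0,-3,0,0,0],[25,0,0,-6,0,0,0],[25,0,0,-9,0,0,0],[25,0,0,-11,0,0,0],[25,0,0,-12.5,0,0,0],[25,0,0,-12.5,0,0,0]]'; python3 -c "
from h import *
st()"
```

```text
time: 7.65
tool_pos: [0.523, -0.0313, 0.221]
tool_rot: [0.149, -0.15, -0.69, 0.692]
contact_force: [0.1, -0.1, -4.2]
grip_width: 0.0301
t 7.65 pos [523.  -31.3 221. ] ydir [ 0.001 -0.003 -1.   ] jawyaw -114.4 F [ 0.1 -0.1 -4.2] M [-0.07 -0.24  0.02] grip 30.1 j6 0.82
```

```bash
python3 -m pendant '[[25,0,0,-1,0,0,0],[25,0,0,-2,0,0,0],[25,0,0,-3,0,0,0],[25,0,0,-3,0,0,0]]'; python3 -c "
from h import *
st()"
```

```text
time: 7.98
tool_pos: [0.5231, -0.0313, 0.2194]
tool_rot: [0.148, -0.15, -0.69, 0.692]
contact_force: [-3.6, 2.4, 3.5]
grip_width: 0.0304
t 7.98 pos [523.1 -31.3 219.4] ydir [ 0.002 -0.003 -1.   ] jawyaw -114.3 F [-3.6  2.4  3.5] M [ 0.51  1.35 -0.03] grip 30.4 j6 0.82
```

Contact at TCP z = 219 mm is where the seat was expected. I'll release, back off upward and check.

```bash
python3 -m pendant '[[32,0,0,1,0,0,0],[60,0,0,1,0,0,0],[85,0,0,1,0,0,0],[85,0,0,1,0,0,0],[85,0,0,1,0,0,0],[85,0,0,1,0,0,0],[85,0,0,30,0,0,0],[85,0,0,65,0,0,0],[85,0,0,80,0,0,0],[85,0,0,80,0,0,0]]'; python3 -c "
from h import *
st()
S=optics.snapshot('scene');T=optics.snapshot('top')
cv2.imwrite('pics/p4s0.png',S);cv2.imwrite('pics/p4t0.png',T)
f=lambda im,x,y,w,h,k:cv2.resize(im[y:y+h,x:x+w],None,fx=k,fy=k,interpolation=cv2.INTER_CUBIC)
cv2.imwrite('pics/p4s.png',f(S,220,180,110,110,6))"
```

```text
time: 8.82
tool_pos: [0.5242, -0.0317, 0.3044]
tool_rot: [0.146, -0.153, -0.691, 0.691]
contact_force: [-0.3, 0.9, -0.3]
grip_width: 0.0846
t 8.82 pos [524.2 -31.7 304.4] ydir [ 0.01  -0.003 -1.   ] jawyaw -114.4 F [-0.3  0.9 -0.3] M [-0.03  0.04 -0.02] grip 84.6 j6 0.82
```

View pics/p4s.png

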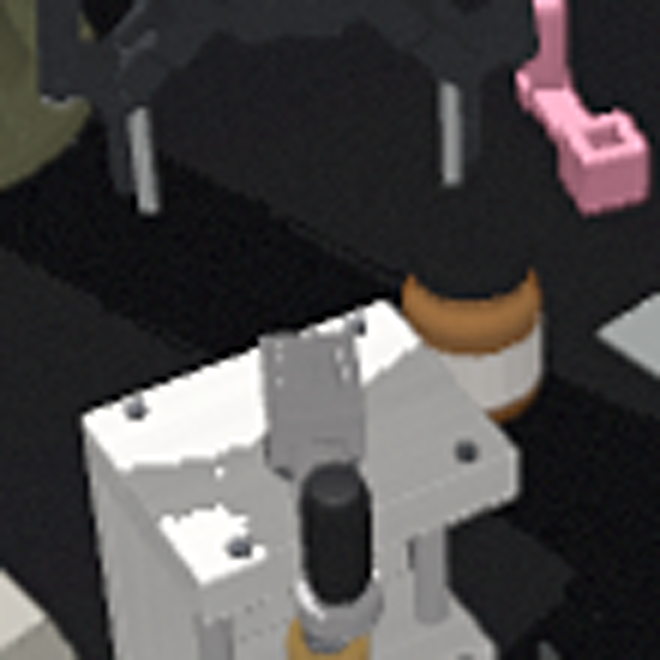

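```bash
python3 - <<'E'
from h import *
for a in(-22,-24.5,-27):
    c,s_=np.cos(np.radians(a)),np.sin(np.radians(a)); h=np.array([.5225,-.031,0])
    print(a,"handle top",proj("scene",h+[.08*c,.08*s_,.246]),"bottom",proj("scene",h+[.08*c,.08*s_,.199]),"if 5mm high",proj("scene",h+[.08*c,.08*s_,.251]), h+[.08*c,.08*s_,0])
    for a,b in((16,16),(16,-16)): print("  hub bot",proj("scene",h+[(a*c-b*s_)/1e3,(a*s_+b*c)/1e3,.186]))
g=lambda a,b:np.array([(a+.5)/6-.5+220,(b+.5)/6-.5+180])
print("obs handle top",g(337,485),"bottom",g(336,600),"hub bot left",g(270,470),"right",g(364,455))
E
```

```text
-22 handle top [276.64506552 256.4268001 ] bottom [277.72569549 274.71575536] if 5mm high [276.52527085 254.39935368] [ 0.59667471 -0.06096853  0.        ]
  hub bot [281.56930233 255.70411726]
  hub bot [265.59584239 257.72204317]
-24.5 handle top [274.71560649 256.64142225] bottom [275.8672771  274.93316324] if 5mm high [274.5879334  254.61361751] [ 0.5952969  -0.06417546  0.        ]
  hub bot [281.26390073 255.9788939 ]
  hub bot [265.21121703 257.52280342]
-27 handle top [272.77660813 256.7988632 ] bottom [273.99959001 275.09308416] if 5mm high [272.64102698 254.77074516] [ 0.59378052 -0.06731924  0.        ]
  hub bot [280.94136523 256.24514735]
  hub bot [264.84117037 257.31185309]
obs handle top [275.75       260.41666667] bottom [275.58333333 279.58333333] hub bot left [264.58333333 257.91666667] right [280.25       255.41666667]
```

The hub's lower corners, at about (264.6,257.9) and (280.3,255.4), match the seat height. The handle end droops a few px within the socket clearance. Next I'll grip the handle.

```bash
python3 - <<'E'
from h import *
print(onz("scene",(275.7,269),.218), onz("scene",(275.75,260.3),.243))
E
python3 -m pendant '[[50,30,-14,0,0,0,0],[50,65,-30,0,0,0,0],[50,72,-33,-5,-0.4,0,0],[50,72,-33,-30,0,-0.4,0],[50,72,-33,-55,0,-0.4,0],[50,72,-33,-72,0,-0.4,0],[50,72,-33,-72,0,-0.4,0],[50,72,-33,-72,0,-0.4,0]]'; python3 -c "
from h import *
st()
S=optics.snapshot('scene')
f=lambda im,x,y,w,h,k:cv2.resize(im[y:y+h,x:x+w],None,fx=k,fy=k,interpolation=cv2.INTER_CUBIC)
cv2.imwrite('pics/p5s.png',f(S,220,180,110,110,6))"
```

```text
[ 0.59853124 -0.06540748  0.218     ] [ 0.60179361 -0.06588768  0.243     ]
time: 9.58
tool_pos: [0.5945, -0.0644, 0.2262]
tool_rot: [0.146, -0.152, -0.691, 0.692]
contact_force: [0.5, 1.0, 1.9]
grip_width: 0.0501
t 9.58 pos [594.5 -64.4 226.2] ydir [ 0.007 -0.003 -1.   ] jawyaw -114.3 F [0.5 1.  1.9] M [ 0.02  0.   -0.05] grip 50.1 j6 0.92
```

View pics/p5s.png

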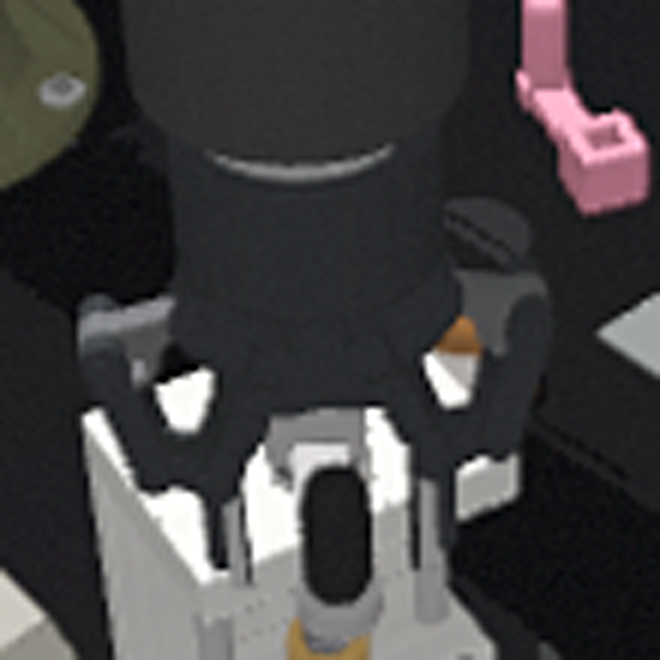

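```bash
python3 -m pendant '[[50,2.5,-1,5,0,0,0],[15,2.5,-1,5,0,0,0],[15,2.5,-1,5,0,0,0],[15,2.5,-1,5,0,0,0],[15,2.5,-1,5,0,0,0],[15,2.5,-1,5,0,0,0],[15,2.5,-1,5,0,0,0]]' 40; python3 -c "
from h import *
st()"
```

```text
time: 10.22
tool_pos: [0.5982, -0.0655, 0.2342]
tool_rot: [0.144, -0.154, -0.691, 0.691]
contact_force: [2.1, -0.2, 4.3]
grip_width: 0.0208
t 10.22 pos [598.2 -65.5 234.2] ydir [ 0.013 -0.003 -1.   ] jawyaw -114.3 F [ 2.1 -0.2  4.3] M [ 0.05 -0.74  0.01] grip 20.8 j6 0.92
```

```bash
cat > tab.py <<'E'
import sys;from h import *
# usage: cx cy R x0 y0 th0 step n
cx,cy,R,x0,y0,th,stp,n=map(float,sys.argv[1:9])
for i in range(1,int(n)+1):
    a=np.radians(th+stp*i); print("%.0f:[%.1f,%.1f]"%(th+stp*i,cx+R*np.cos(a)-x0,cy+R*np.sin(a)-y0),end=" ")
E
python3 tab.py 522.5 -31 82 598.2 -65.5 -24.5 6 5
```

```text
-18:[2.1,8.5] -12:[4.4,16.8] -6:[5.8,25.2] -0:[6.3,33.8] 6:[5.9,42.4]
```

```bash
python3 -m pendant '[[15,2,8.5,-2,0,-0.4,0],[15,4,17,-2,0,-0.4,0],[15,6,25,-2,0,-0.4,0],[15,6,34,-2,0,-0.4,0],[15,6,42,-2,0,-0.4,0],[15,6,42,-2,0,-0.4,0]]'; python3 -c "
from h import *
st()
S=optics.snapshot('scene')
f=lambda im,x,y,w,h,k:cv2.resize(im[y:y+h,x:x+w],None,fx=k,fy=k,interpolation=cv2.INTER_CUBIC)
cv2.imwrite('pics/p6s.png',f(S,220,180,110,110,6))"
```

```text
time: 10.72
tool_pos: [0.6047, -0.023, 0.2341]
tool_rot: [-0.141, 0.157, 0.691, -0.691]
contact_force: [1.1, -0.2, 8.2]
grip_width: 0.0203
t 10.72 pos [604.7 -23.  234.1] ydir [ 0.022 -0.004 -1.   ] jawyaw -114.3 F [ 1.1 -0.2  8.2] M [ 0.02 -0.01  0.03] grip 20.3 j6 0.85
```

View pics/p6s.png

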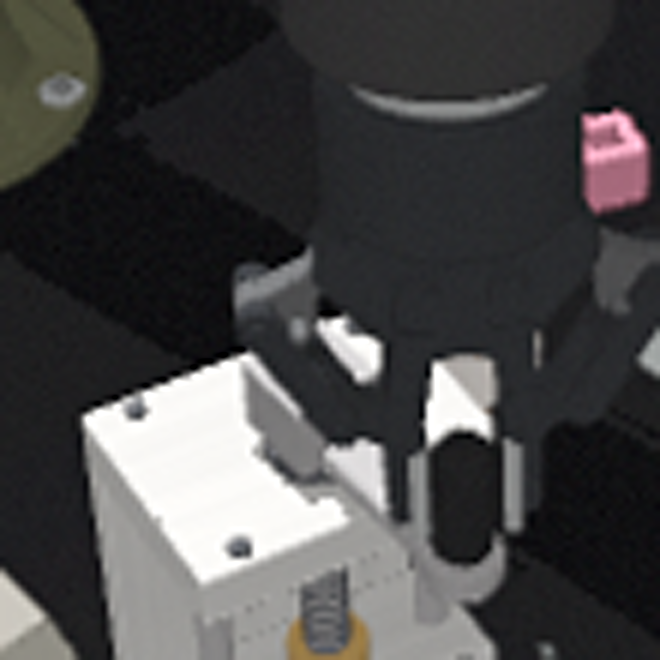

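```bash
python3 tab.py 522.5 -31 82 604.7 -23 5.6 12 10
```

```text
18:[-4.0,16.8] 30:[-10.9,32.5] 42:[-20.9,46.4] 54:[-33.5,58.0] 66:[-48.3,66.7] 78:[-64.6,72.1] 90:[-81.6,74.0] 102:[-98.7,72.3] 114:[-115.0,67.1] 126:[-129.9,58.7]
```

```bash
python3 -m pendant '[[15,-4,17,2,0,1,0],[15,-11,32.5,2,0,1,0],[15,-21,46.5,2,0,1,0],[15,-33.5,58,2,0,1,0],[15,-48.5,66.5,2,0,1,0],[15,-64.5,72,2,0,1,0],[15,-81.5,74,2,0,1,0],[15,-98.5,72.5,2,0,1,0],[15,-115,67,2,0,1,0],[15,-130,58.5,2,0,1,0]]'; python3 -c "
from h import *
o,R=st();p=o['tool_pos'][:2]*1000-[522.5,-31];print(np.degrees(np.arctan2(p[1],p[0])),np.hypot(*p))"
```

```text
time: 11.6
tool_pos: [0.4749, 0.0342, 0.2371]
tool_rot: [0.145, -0.152, -0.69, 0.693]
contact_force: [9.1, -7.8, 0.8]
grip_width: 0.0203
t 11.60 pos [474.9  34.2 237.1] ydir [ 0.009 -0.007 -1.   ] jawyaw -114.3 F [ 9.1 -7.8  0.8] M [-3.   -3.28  0.01] grip 20.3 j6 0.64
126.12773004394394 80.6746174613076
```

```bash
python3 tab.py 524.5 -32 80.3 474.9 34.2 126.8 12 10
```

```text
139:[-10.8,-13.3] 151:[-20.5,-27.0] 163:[-27.1,-42.5] 175:[-30.4,-58.9] 187:[-30.1,-75.7] 199:[-26.4,-92.1] 211:[-19.4,-107.3] 223:[-9.3,-120.8] 235:[3.3,-131.8] 247:[18.0,-140.0]
```

```bash
python3 -m pendant '[[15,-11,-13.5,0,0,0.4,0],[15,-20.5,-27,0,0,0.4,0],[15,-27,-42.5,0,0,0.4,0],[15,-30.5,-59,0,0,0.4,0],[15,-30,-75.5,0,0,0.4,0],[15,-26.5,-92,0,0,0.4,0],[15,-19.5,-107,0,0,0.4,0],[15,-9.5,-121,0,0,0.4,0],[15,3.5,-132,0,0,0.4,0],[15,11,-136.5,0,0,0.4,0]]'; cat > wst.py <<'E'
from h import *
o,R=st();p=o['tool_pos'][:2]*1000-[524.5,-32];a=np.arctan2(p[1],p[0]);F=o['contact_force'][:2]
r=np.array([np.cos(a),np.sin(a)]);t=np.array([-r[1],r[0]])
print("ang %.1f wound %.1f R %.1f Frad %.1f Ftan %.1f"%(np.degrees(a),(np.degrees(a)+25)%360,np.hypot(*p),F@r,F@t))
E
python3 wst.py
```

```text
time: 12.43
tool_pos: [0.4869, -0.1033, 0.2383]
tool_rot: [0.147, -0.151, -0.689, 0.693]
contact_force: [-0.4, 3.3, 7.3]
grip_width: 0.0204
t 12.43 pos [ 486.9 -103.3  238.3] ydir [ 0.004 -0.006 -1.   ] jawyaw -114.4 F [-0.4  3.3  7.3] M [1.69 0.13 0.07] grip 20.4 j6 0.94
ang -117.8 wound 267.2 R 80.6 Frad -2.7 Ftan -1.9
```

```bash
python3 tab.py 524.5 -32 80.3 486.9 -103.3 -117.8 4 4
```

```text
-114:[5.2,-2.2] -110:[10.4,-4.3] -106:[15.7,-6.0] -102:[21.2,-7.3]
```

```bash
python3 -m pendant '[[15,5,-2,0.5,0,0,0],[15,10.5,-4.5,0.5,0,0,0],[15,15.5,-6,0.5,0,0,0]]'; python3 wst.py; python3 tab.py 524.5 -32 80.3 502.4 -109.2 -106 3 4
```

```text
time: 12.68
tool_pos: [0.5025, -0.1091, 0.2388]
tool_rot: [0.148, -0.151, -0.69, 0.693]
contact_force: [-2.2, 3.0, 5.1]
grip_width: 0.0204
t 12.68 pos [ 502.5 -109.1  238.8] ydir [ 0.004 -0.006 -1.   ] jawyaw -114.4 F [-2.2  3.   5.1] M [ 1.42  0.85 -0.02] grip 20.4 j6 0.96
ang -105.9 wound 279.1 R 80.2 Frad -2.3 Ftan -2.9
-103:[4.0,-1.0] -100:[8.2,-1.9] -97:[12.3,-2.5] -94:[16.5,-2.9]
```

```bash
python3 -m pendant '[[15,4,-1,0.3,0,0,0],[15,8,-2,0.3,0,0,0]]'; python3 wst.py; python3 tab.py 524.5 -32 80.3 510.5 -111.1 -100 3 2
```

```text
time: 12.85
tool_pos: [0.5105, -0.1108, 0.2388]
tool_rot: [0.148, -0.15, -0.69, 0.693]
contact_force: [-1.9, 3.4, 3.2]
grip_width: 0.0207
t 12.85 pos [ 510.5 -110.8  238.8] ydir [ 0.003 -0.005 -1.   ] jawyaw -114.3 F [-1.9  3.4  3.2] M [1.65 0.84 0.05] grip 20.7 j6 0.97
ang -100.0 wound 285.0 R 80.0 Frad -3.0 Ftan -2.4
-97:[4.2,-0.6] -94:[8.4,-1.0]
```

```bash
python3 -m pendant '[[15,4,-0.5,0.3,0,0,0],[15,8.5,-1,0.3,0,0,0]]'; python3 wst.py
```

```text
time: 13.02
tool_pos: [0.5191, -0.1117, 0.2389]
tool_rot: [0.148, -0.15, -0.69, 0.693]
contact_force: [-1.9, 3.3, 3.2]
grip_width: 0.0208
t 13.02 pos [ 519.1 -111.7  238.9] ydir [ 0.002 -0.005 -1.   ] jawyaw -114.3 F [-1.9  3.3  3.2] M [1.4  0.95 0.05] grip 20.8 j6 0.98
ang -93.9 wound 291.1 R 79.9 Frad -3.1 Ftan -2.1
```

```bash
python3 -m pendant '[[15,4,0,0.3,0,0,0],[15,8.5,0,0.3,0,0,0]]'; python3 wst.py
```

```text
time: 13.18
tool_pos: [0.5277, -0.1116, 0.239]
tool_rot: [0.148, -0.15, -0.69, 0.693]
contact_force: [-2.7, 2.7, 3.4]
grip_width: 0.0205
t 13.18 pos [ 527.7 -111.6  239. ] ydir [ 0.001 -0.005 -1.   ] jawyaw -114.3 F [-2.7  2.7  3.4] M [ 1.27  1.08 -0.01] grip 20.5 j6 0.98
ang -87.7 wound 297.3 R 79.7 Frad -2.8 Ftan -2.6
```

```bash
python3 -m pendant '[[15,4,0.5,0.3,0,0,0],[15,8.5,1,0.3,0,0,0]]'; python3 wst.py
```

```text
time: 13.35
tool_pos: [0.5364, -0.1106, 0.2389]
tool_rot: [0.149, -0.149, -0.689, 0.693]
contact_force: [-3.5, 1.9, 3.4]
grip_width: 0.0203
t 13.35 pos [ 536.4 -110.6  238.9] ydir [-0.    -0.005 -1.   ] jawyaw -114.3 F [-3.5  1.9  3.4] M [ 1.08  1.22 -0.02] grip 20.3 j6 0.98
ang -81.4 wound 303.6 R 79.5 Frad -2.4 Ftan -3.2
```

```bash
python3 -m pendant '[[15,4,0.6,0.3,0,0,0],[15,8.3,1.4,0.3,0,0,0]]'; python3 wst.py;python3 tab.py 524.5 -32 80 544.7 -109.2 -75.3 6 4
```

```text
time: 13.52
tool_pos: [0.545, -0.1088, 0.2389]
tool_rot: [0.149, -0.149, -0.69, 0.693]
contact_force: [-4.4, 4.6, 2.2]
grip_width: 0.0207
t 13.52 pos [ 545.  -108.8  238.9] ydir [-0.001 -0.005 -1.   ] jawyaw -114.3 F [-4.4  4.6  2.2] M [1.82 1.47 0.01] grip 20.7 j6 0.98
ang -75.1 wound 309.9 R 79.5 Frad -5.6 Ftan -3.0
-69:[8.1,2.4] -63:[15.7,5.7] -57:[23.0,9.9] -51:[29.8,14.8]
```

```bash
python3 -m pendant '[[15,4,1,0.3,0,0,0],[15,8,2.2,0.3,0,0,0]]'; python3 wst.py
```

```text
time: 13.68
tool_pos: [0.5532, -0.1061, 0.2387]
tool_rot: [0.149, -0.148, -0.69, 0.693]
contact_force: [-5.3, 4.4, 2.3]
grip_width: 0.0207
t 13.68 pos [ 553.2 -106.1  238.7] ydir [-0.002 -0.004 -1.   ] jawyaw -114.3 F [-5.3  4.4  2.3] M [1.86 1.79 0.04] grip 20.7 j6 0.98
ang -68.9 wound 316.1 R 79.4 Frad -6.0 Ftan -3.4
```

```bash
python3 -m pendant '[[15,3.6,1.6,0.3,0,0,0],[15,7.2,3.5,0.3,0,0,0]]'; python3 wst.py; python3 tab.py 524.5 -32 79 560.4 -102.6 -63 6 3
```

```text
time: 13.85
tool_pos: [0.5606, -0.1025, 0.2388]
tool_rot: [0.15, -0.148, -0.69, 0.693]
contact_force: [-4.5, 2.0, 1.7]
grip_width: 0.0208
t 13.85 pos [ 560.6 -102.5  238.8] ydir [-0.003 -0.004 -1.   ] jawyaw -114.3 F [-4.5  2.   1.7] M [ 0.74  1.44 -0.01] grip 20.8 j6 0.97
ang -62.9 wound 322.1 R 79.2 Frad -3.8 Ftan -3.1
-57:[7.1,4.3] -51:[13.8,9.2] -45:[20.0,14.7]
```

```bash
python3 -m pendant '[[15,3.5,2,0.3,0,0,0],[15,7,4.2,0.3,0,0,0]]'; python3 wst.py
```

```text
time: 14.02
tool_pos: [0.5678, -0.0982, 0.2388]
tool_rot: [0.15, -0.148, -0.69, 0.693]
contact_force: [-4.7, 2.0, 1.7]
grip_width: 0.0207
t 14.02 pos [567.8 -98.2 238.8] ydir [-0.004 -0.004 -1.   ] jawyaw -114.3 F [-4.7  2.   1.7] M [ 0.71  1.6  -0.01] grip 20.7 j6 0.97
ang -56.8 wound 328.2 R 79.1 Frad -4.3 Ftan -2.8
```

```bash
python3 -m pendant '[[15,3.3,2.3,0.3,0,0,0],[15,6.5,4.8,0.3,0,0,0]]'; python3 wst.py
```

```text
time: 14.18
tool_pos: [0.5744, -0.0932, 0.2389]
tool_rot: [0.15, -0.148, -0.689, 0.693]
contact_force: [-5.0, 1.0, 0.6]
grip_width: 0.0204
t 14.18 pos [574.4 -93.2 238.9] ydir [-0.005 -0.004 -1.   ] jawyaw -114.3 F [-5.   1.   0.6] M [ 0.61  1.66 -0.  ] grip 20.4 j6 0.96
ang -50.8 wound 334.2 R 79.0 Frad -3.9 Ftan -3.2
```

```bash
python3 -m pendant '[[15,3,2.7,0.3,0,0,0],[15,6,5.5,0.3,0,0,0]]'; python3 wst.py
```

```text
time: 14.35
tool_pos: [0.5806, -0.0876, 0.2389]
tool_rot: [0.15, -0.147, -0.689, 0.693]
contact_force: [-5.5, -0.3, 0.2]
grip_width: 0.0207
t 14.35 pos [580.6 -87.6 238.9] ydir [-0.005 -0.005 -1.   ] jawyaw -114.3 F [-5.5 -0.3  0.2] M [ 0.43  1.82 -0.  ] grip 20.7 j6 0.95
ang -44.8 wound 340.2 R 78.9 Frad -3.7 Ftan -4.1
```

```bash
python3 -m pendant '[[15,2.8,3,0.3,0,0,0],[15,5.4,6.1,0.3,0,0,0]]'; python3 wst.py
```

```text
time: 14.52
tool_pos: [0.5846, -0.0831, 0.2389]
tool_rot: [0.152, -0.146, -0.687, 0.695]
contact_force: [-14.1, -10.2, 1.0]
grip_width: 0.0208
t 14.52 pos [584.6 -83.1 238.9] ydir [-0.01  -0.008 -1.   ] jawyaw -114.4 F [-14.1 -10.2   1. ] M [-3.34  4.54 -0.05] grip 20.8 j6 0.94
ang -40.4 wound 344.6 R 78.9 Frad -4.2 Ftan -16.9
```

```bash
python3 -m pendant '[[15,2.4,3.2,0.3,0,0,0],[15,4.8,6.5,0.3,0,0,0]]'; python3 wst.py
```

```text
time: 14.68
tool_pos: [0.5864, -0.0809, 0.2391]
tool_rot: [0.156, -0.145, -0.684, 0.698]
contact_force: [-18.6, -17.2, 2.5]
grip_width: 0.0206
t 14.68 pos [586.4 -80.9 239.1] ydir [-0.02  -0.017 -1.   ] jawyaw -114.6 F [-18.6 -17.2   2.5] M [-6.22  6.23 -0.01] grip 20.6 j6 0.93
ang -38.3 wound 346.7 R 78.8 Frad -3.9 Ftan -25.0
```

That call overshot: I sent two wind steps in one batch, and the second took the handle force to about 25 N. The stop was already plain at 17 N. I'll back off at once.

```bash
python3 -m pendant '[[15,-2.6,-3.3,0,0,0,0],[15,-2.6,-3.3,0,0,0,0]]'; python3 wst.py
```

```text
time: 14.85
tool_pos: [0.5832, -0.085, 0.2387]
tool_rot: [0.157, -0.145, -0.683, 0.698]
contact_force: [-6.1, -0.6, 1.3]
grip_width: 0.0207
t 14.85 pos [583.2 -85.  238.7] ydir [-0.022 -0.018 -1.   ] jawyaw -114.6 F [-6.1 -0.6  1.3] M [-0.14  2.16  0.05] grip 20.7 j6 0.94
ang -42.1 wound 342.9 R 79.1 Frad -4.2 Ftan -4.5
```

```bash
python3 -m pendant '[[24,0,0,0,0,0,0],[50,0,0,0,0,0,0],[50,0,0,0,0,0,0],[50,0,0,0,0,0,0],[50,0,0,20,1,-1.2,0],[50,0,0,60,1,-1.2,0],[50,-40,40,90,1,-1.2,0],[85,-61,53,90,1,-1.2,0],[85,-61,53,90,1,-1.2,0]]'; python3 -c "
from h import *
st()
S=optics.snapshot('scene');T=optics.snapshot('top')
cv2.imwrite('pics/p7s0.png',S);cv2.imwrite('pics/p7t0.png',T)
f=lambda im,x,y,w,h,k:cv2.resize(im[y:y+h,x:x+w],None,fx=k,fy=k,interpolation=cv2.INTER_CUBIC)
cv2.imwrite('pics/p7s.png',f(S,220,200,140,110,5))"
```

```text
time: 15.6
tool_pos: [0.5206, -0.03, 0.3338]
tool_rot: [-0.148, 0.153, 0.692, -0.69]
contact_force: [1.5, -0.9, 1.3]
grip_width: 0.0728
t 15.60 pos [520.6 -30.  333.8] ydir [ 0.008  0.002 -1.   ] jawyaw -114.5 F [ 1.5 -0.9  1.3] M [-0.14 -0.09  0.05] grip 72.8 j6 0.81
```

View pics/p7s.png

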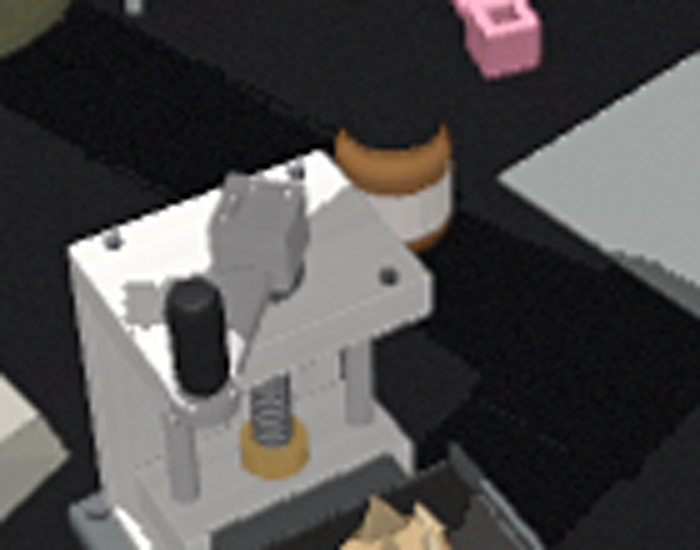

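```bash
python3 - <<'E'
from h import *
g=lambda a,b:np.array([(a+.5)/5-.5+220,(b+.5)/5-.5+200])
for h in((.5225,-.031),(.5231,-.0313)):
  for p,z in(((195,293),.243),((202,378),.197),((199,335),.218)):
    P=onz("scene",g(*p),z); d=P[:2]-h; print(P,np.degrees(np.arctan2(d[1],d[0])),np.hypot(*d))
# reference: same method at initial fitted crank
# hub face bottom edges
for a in(-38,-42,-46):
    c,s_=np.cos(np.radians(a)),np.sin(np.radians(a)); h=np.array([.5225,-.031,0])
    print(a,"handle top",(proj("scene",h+[.082*c,.082*s_,.243])-[220,200])*5,"hub top corners",[np.round((proj("scene",h+[(p*c-q*s_)/1e3,(p*s_+q*c)/1e3,.216])-[220,200])*5) for p,q in((16,16),(16,-16),(-16,-16),(-16,16))])
E
```

```text
[ 0.58040305 -0.0892055   0.243     ] -45.14924560517047 0.08210142217861982
[ 0.57814334 -0.08863341  0.197     ] -46.00647699912005 0.0801111194400101
[ 0.57687952 -0.08761323  0.218     ] -46.15291411516642 0.0784996159507824
[ 0.58040305 -0.0892055   0.243     ] -45.29960579419983 0.08146586132255076
[ 0.57814334 -0.08863341  0.197     ] -46.16743674071193 0.07947886133899293
[ 0.57687952 -0.08761323  0.218     ] -46.318392845987795 0.07786794170971977
-38 handle top [220.82344679 293.87173742] hub top corners [array([294., 230.]), array([212., 225.]), array([226., 172.]), array([305., 177.])]
-42 handle top [205.19283753 292.45508181] hub top corners [array([290., 232.]), array([210., 223.]), array([229., 171.]), array([307., 179.])]
-46 handle top [189.84777012 290.28805263] hub top corners [array([287., 234.]), array([208., 221.]), array([232., 169.]), array([309., 181.])]
```

```bash
python3 -m pendant '[[85,2.4,-1.2,-10,0,0.4,-7],[85,2.4,-1.2,-30,0,0.4,-14],[85,2.4,-1.2,-50,0,0.4,-19],[85,2.4,-1.2,-70,0,0.4,-19],[85,2.4,-1.2,-95,0,0.4,-19],[85,2.4,-1.2,-105,0,0.4,-19],[85,2.4,-1.2,-110,0,0.4,-19],[85,2.4,-1.2,-110,0,0.4,-19]]'; python3 -c "
from h import *
st()
S=optics.snapshot('scene')
f=lambda im,x,y,w,h,k:cv2.resize(im[y:y+h,x:x+w],None,fx=k,fy=k,interpolation=cv2.INTER_CUBIC)
cv2.imwrite('pics/p8s.png',f(S,220,180,110,110,5))"
```

```text
time: 16.37
tool_pos: [0.5243, -0.0325, 0.2196]
tool_rot: [0.264, -0.261, -0.656, 0.657]
contact_force: [-0.4, 0.6, 1.0]
grip_width: 0.0848
t 16.37 pos [524.3 -32.5 219.6] ydir [-0.005  0.    -1.   ] jawyaw -133.5 F [-0.4  0.6  1. ] M [-0.04  0.   -0.02] grip 84.8 j6 0.49
```

View pics/p8s.png

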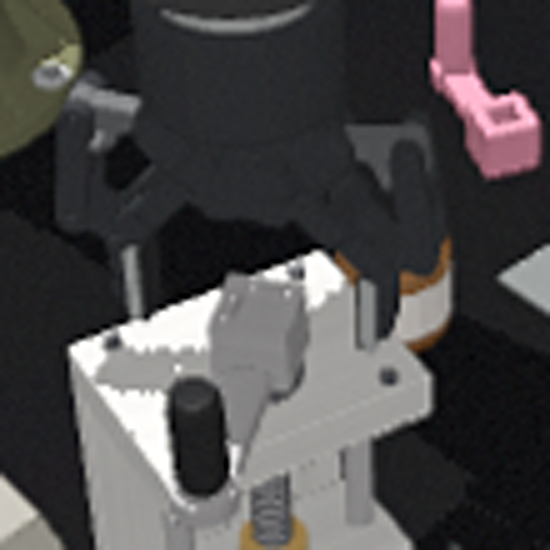

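```bash
python3 -m pendant '[[60,-1.2,1.2,3,0,0,0],[40,-1.2,1.2,3,0,0,0],[25,-1.2,1.2,3,0,0,0],[25,-1.2,1.2,3,0,0,0],[25,-1.2,1.2,3,0,0,0],[25,-1.2,1.2,3,0,0,0]]' 60; python3 -c "
from h import *
st()"
```

```text
time: 16.92
tool_pos: [0.5232, -0.0317, 0.2251]
tool_rot: [0.263, -0.261, -0.656, 0.657]
contact_force: [-4.6, 0.3, 5.8]
grip_width: 0.0305
t 16.92 pos [523.2 -31.7 225.1] ydir [-0.003 -0.    -1.   ] jawyaw -133.5 F [-4.6  0.3  5.8] M [-0.14  1.43 -0.07] grip 30.5 j6 0.49
```

```bash
python3 -m pendant '[[25,0,0,2,0,0,0],[25,0,0,4,0,0,0],[25,0,0,6,0,0,0],[25,0,0,8,0,0,0]]' 100; python3 -c "
from h import *
st()"
```

```text
time: 17.25
tool_pos: [0.5231, -0.0317, 0.2321]
tool_rot: [0.264, -0.261, -0.656, 0.657]
contact_force: [2.8, -2.1, -6.9]
grip_width: 0.0297
t 17.25 pos [523.1 -31.7 232.1] ydir [-0.004 -0.    -1.   ] jawyaw -133.5 F [ 2.8 -2.1 -6.9] M [-0.71 -0.76  0.  ] grip 29.7 j6 0.49
```

Sliding off easily, about 3 N above the crank's weight. I'll continue upward.

```bash
python3 -m pendant '[[25,0,0,4,0,0,0],[25,0,0,8,0,0,0],[25,0,0,12,0,0,0],[25,0,0,16,0,0,0],[25,0,0,20,0,0,0],[25,0,0,26,0,0,0],[25,0,0,45,0,0,0],[25,0,0,60,0,0,0],[25,0,0,60,0,0,0]]'; python3 -c "
from h import *
st()
S=optics.snapshot('scene');cv2.imwrite('pics/p9s0.png',S)
f=lambda im,x,y,w,h,k:cv2.resize(im[y:y+h,x:x+w],None,fx=k,fy=k,interpolation=cv2.INTER_CUBIC)
cv2.imwrite('pics/p9s.png',f(S,220,150,140,120,5))"
```

```text
time: 18.0
tool_pos: [0.5239, -0.0318, 0.2966]
tool_rot: [-0.262, 0.263, 0.657, -0.656]
contact_force: [-0.1, -1.3, -2.3]
grip_width: 0.0299
t 18.00 pos [523.9 -31.8 296.6] ydir [ 0.002 -0.    -1.   ] jawyaw -133.5 F [-0.1 -1.3 -2.3] M [ 0.01  0.05 -0.03] grip 29.9 j6 0.49
```

View pics/p9s.png

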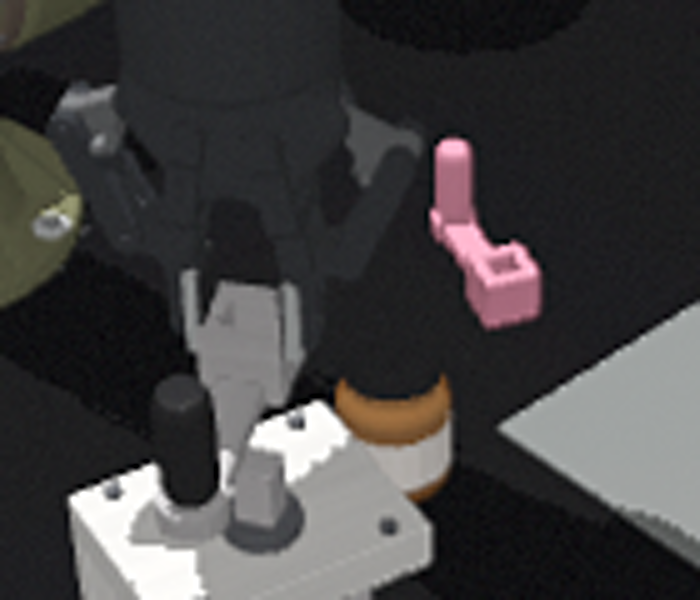

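```bash
python3 - <<'E'
from h import *
a=np.radians(-43.5);X=np.array([np.cos(a),np.sin(a),0]);Z=np.array([0,0,1.])
for off in(.036,.039):
  for ph in(0,2,3,4,5):
    p=np.radians(ph); H=np.array([.5239,-.0318,.2966-.025]) # pivot near grasp
    x=X*np.cos(p)-Z*np.sin(p); z=Z*np.cos(p)+X*np.sin(p)
    o=H-z*(off-.025)
    P=[o+.08*x+z*k for k in(.060,.013)]
    print(off,ph,[np.round((proj("scene",q)-[220,150])*5+2,1) for q in P])
E
python3 -c "
import cv2;S=cv2.imread('pics/p9s0.png',0);import numpy as np;np.set_printoptions(linewidth=200);print(S[222:256:2,246:268])"
```

```text
0.036 0 [array([187.4, 376.6]), array([196.9, 479.9])]
0.036 2 [array([186.7, 386.1]), array([197.5, 485.9])]
0.036 3 [array([186.3, 390.8]), array([197.7, 488.8])]
0.036 4 [array([186. , 395.5]), array([198.1, 491.6])]
0.036 5 [array([185.7, 400.2]), array([198.4, 494.4])]
0.039 0 [array([188. , 383.4]), array([197.5, 486.3])]
0.039 2 [array([187.4, 392.7]), array([198.1, 492. ])]
0.039 3 [array([187.1, 397.3]), array([198.4, 494.7])]
0.039 4 [array([186.8, 401.9]), array([198.8, 497.5])]
0.039 5 [array([186.6, 406.4]), array([199.1, 500.1])]
[[ 13  12  16  14  14  17  17  14  17  15  17  17   6  72 129 133 130 131 131 131 131 130]
 [ 15  17  16  17  16  15  11  15  15  21  22  15  12  49 131 134 133 131 132 132 132 133]
 [  9  11  15  16  11  18  46  52  53  53  54  52  52  51 104 134 133 129 134 134 133 131]
 [ 17  12  11  15  17  51  53  54  55  52  54  53  57  52  48  43 127 135 133 133 133 131]
 [ 10  15  13  18  25  40  58  60  58  58  58  67  63  51  38  28  76 133 135 133 132 132]
 [ 15  15  16  17  28  32  35  39  41  43  50  40  36  33  31  25  27 131 136 132 132 131]
 [ 2
[... 297 characters left out ...]
2  28  30  29  31  30  29  30  30  26  21  76 212 216 148 116]
 [ 27  25  19  11  95  44  22  27  28  28  31  30  30  31  29  27  22  34 222 213 181 118]
 [202 241 243 254 255 192  72  23  29  31  31  31  29  29  29  30  23   7 214 193 126 122]
 [250 249 249 250 254 194  76  20  29  31  27  28  31  29  31  29  23  34 224 145 103 130]
 [251 250 251 253 250 231 155  54  23  28  30  29  30  26  30  25  19  90 163 192 172 140]
 [253 253 254 208 178 216 226 205 102  24  24  26  25  21  18  67 123 135 134 114  84 130]
 [253 207 159 154 157 132 174 205 148 126 124 125 127 125 133 134 134 129 120 113  83 134]
 [206 161 156 158 162 140 126 124 140 148 134 133 136 135 132 131 126 125 120 106  72  81]]
```

```bash
python3 -c "
from h import *
t=Ro.from_rotvec(np.radians(3)*np.array([np.sin(np.radians(4)),-np.cos(np.radians(4)),0]))
print((t*Ro.from_rotvec([0,0,np.radians(47.5)])).as_rotvec(degrees=True))"
python3 -m pendant '[[25,-5,20,0,0,0,4],[25,-10,50,0,0,0,8],[25,-20,85,0,0,0,12],[25,-35,125,0,0,0,16],[25,-45,160,0,0,0,20],[25,-55,195,0,0,0,24],[25,-70,230,0,0,0,28],[25,-85,265,0,0,0,33],[25,-100,300,-20,0,0,38],[25,-110,325,-50,0,0,43],[25,-116,338,-80,0,0,47.5],[25,-116,338,-115,-1,-3,47.5],[25,-116,338,-150,-1,-3,47.5],[25,-116,338,-180,-1,-3,47.5],[25,-116,338,-195,-1,-3,47.5],[25,-116,338,-195,-1,-3,47.5],[25,-116,338,-195,-1,-3,47.5]]'; python3 -c "
from h import *
st()
S=optics.snapshot('scene');cv2.imwrite('pics/p10s0.png',S);T=optics.snapshot('top');cv2.imwrite('pics/p10t0.png',T)
f=lambda im,x,y,w,h,k:cv2.resize(im[y:y+h,x:x+w],None,fx=k,fy=k,interpolation=cv2.INTER_CUBIC)
cv2.imwrite('pics/p10s.png',f(S,310,150,130,110,5))"
```

```text
[-1.04336822 -2.90602119 47.48889268]
time: 19.47
tool_pos: [0.4072, 0.3059, 0.0985]
tool_rot: [0.043, -0.006, 0.707, -0.706]
contact_force: [-0.4, 0.9, -2.8]
grip_width: 0.0296
t 19.47 pos [407.2 305.9  98.5] ydir [ 0.052  0.003 -0.999] jawyaw -86.0 F [-0.4  0.9 -2.8] M [ 0.02  0.26 -0.  ] grip 29.6 j6 0.56
```

View pics/p10s.png

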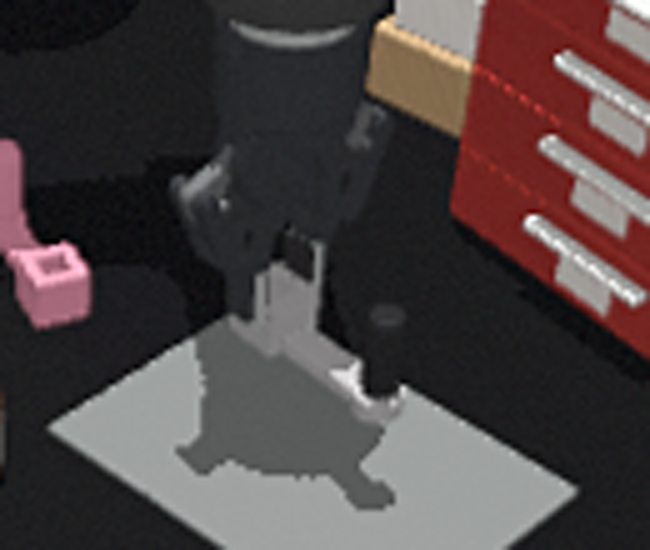

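```bash
python3 -m pendant '[[25,0,0,-25,0,0,0],[25,0,0,-45,0,0,0],[25,0,0,-50,0,0,0],[25,0,0,-52,0,0,0],[25,0,0,-52,0,0,0]]'; python3 -c "
from h import *
st()"
```

```text
time: 19.98
tool_pos: [0.4088, 0.3076, 0.0505]
tool_rot: [0.044, -0.005, 0.708, -0.704]
contact_force: [0.2, 0.9, -2.9]
grip_width: 0.0297
t 19.98 pos [408.8 307.6  50.5] ydir [ 0.056  0.008 -0.998] jawyaw -86.0 F [ 0.2  0.9 -2.9] M [0.02 0.35 0.02] grip 29.7 j6 0.55
```

```bash
python3 -m pendant '[[25,0,0,-2,0,0,0],[25,0,0,-4,0,0,0],[25,0,0,-4,0,0,0]]'; python3 -c "
from h import *
st()"
```

```text
time: 20.23
tool_pos: [0.409, 0.308, 0.0472]
tool_rot: [0.045, -0.005, 0.709, -0.704]
contact_force: [0.2, -0.7, -4.2]
grip_width: 0.0293
t 20.23 pos [409.  308.   47.2] ydir [ 0.056  0.009 -0.998] jawyaw -86.0 F [ 0.2 -0.7 -4.2] M [-0.1   0.36 -0.03] grip 29.3 j6 0.55
```

```bash
python3 -m pendant '[[25,0,0,-1,-0.4,0,0],[25,0,0,-2,-0.4,0,0],[25,0,0,-2.5,-0.4,0,0]]'; python3 -c "
from h import *
st()"
```

```text
time: 20.48
tool_pos: [0.409, 0.3081, 0.0447]
tool_rot: [-0.045, 0.005, -0.706, 0.706]
contact_force: [0.2, -0.5, -3.3]
grip_width: 0.0295
t 20.48 pos [409.  308.1  44.7] ydir [ 0.057  0.002 -0.998] jawyaw -86.0 F [ 0.2 -0.5 -3.3] M [-0.01  0.4   0.02] grip 29.5 j6 0.55
```

```bash
python3 -m pendant '[[25,0,0,-1,0,0,0],[25,0,0,-2,0,0,0],[25,0,0,-2.5,0,0,0]]'; python3 -c "
from h import *
st()"
```

```text
time: 20.73
tool_pos: [0.4093, 0.3082, 0.0433]
tool_rot: [-0.045, 0.005, -0.706, 0.706]
contact_force: [-4.4, -3.4, 6.5]
grip_width: 0.0293
t 20.73 pos [409.3 308.2  43.3] ydir [ 0.057  0.002 -0.998] jawyaw -86.0 F [-4.4 -3.4  6.5] M [-0.95  1.99  0.07] grip 29.3 j6 0.55
```

```bash
python3 -c "
from h import *
S=optics.snapshot('scene')
f=lambda im,x,y,w,h,k:cv2.resize(im[y:y+h,x:x+w],None,fx=k,fy=k,interpolation=cv2.INTER_CUBIC)
cv2.imwrite('pics/p11s.png',f(S,330,190,90,80,8))"
```

```text
(no output)
```

View pics/p11s.png

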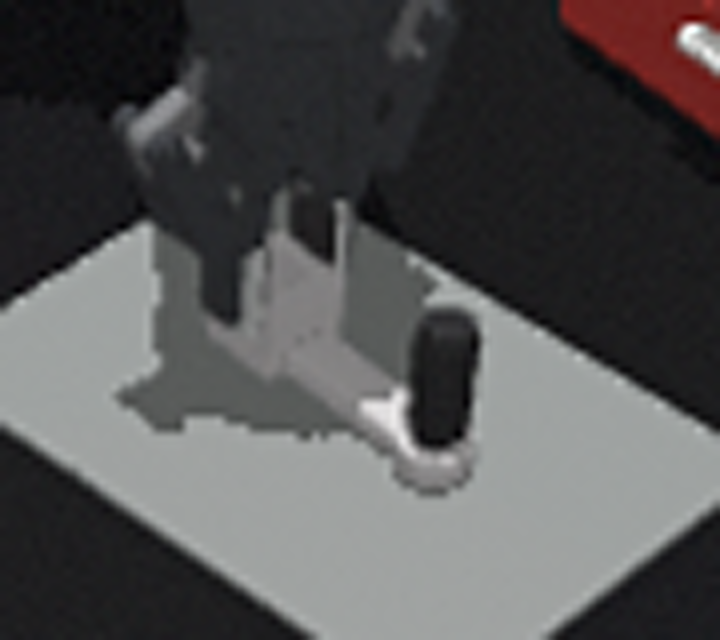

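The crank's underside meets the mat along its length (arm end at about (430,480) in the crop). I'll release softly and retreat.

```bash
python3 -m pendant '[[25,0,0,0,0,0,0],[25,0,0,0,0,0,0],[32,0,0,0.5,0,0,0],[45,0,0,0.5,0,0,0],[70,0,0,0.5,0,0,0],[85,0,0,0.5,0,0,0],[85,0,0,0.5,0,0,0],[85,0,0,10,0,0,0],[85,0,0,40,0,0,0],[85,0,0,80,0,0,0],[85,0,0,120,0,0,0],[85,-30,-40,160,0,0,0],[85,-50,-70,190,0,0,0],[85,-50,-100,200,0,0,0],[85,-50,-140,200,0,0,0],[85,-50,-160,200,0,0,0],[85,-50,-160,200,0,0,0],[85,-50,-160,200,0,0,0]]' 20; python3 -c "
from h import *
st()
S=optics.snapshot('scene');T=optics.snapshot('top');cv2.imwrite('pics/p12s.png',S);cv2.imwrite('pics/p12t.png',T)
f=lambda im,x,y,w,h,k:cv2.resize(im[y:y+h,x:x+w],None,fx=k,fy=k,interpolation=cv2.INTER_CUBIC)
cv2.imwrite('pics/p12c.png',f(S,230,190,200,150,4))"
```

```text
time: 22.28
tool_pos: [0.3593, 0.1472, 0.245]
tool_rot: [0.045, -0.003, 0.707, -0.705]
contact_force: [0.2, 0.6, -0.1]
grip_width: 0.0852
t 22.28 pos [359.3 147.2 245. ] ydir [ 0.06   0.005 -0.998] jawyaw -86.1 F [ 0.2  0.6 -0.1] M [-0.01  0.16 -0.  ] grip 85.2 j6 0.68
```

View pics/p12c.png

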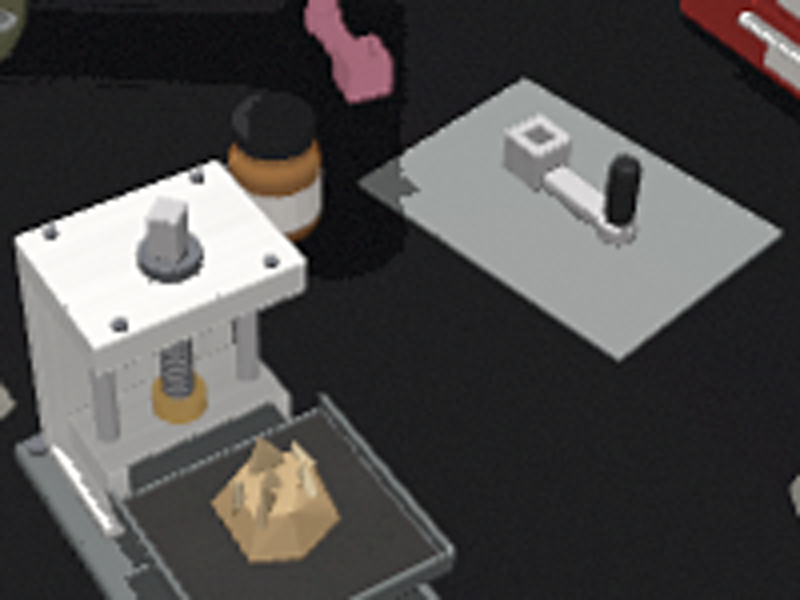

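View pics/p12t.png

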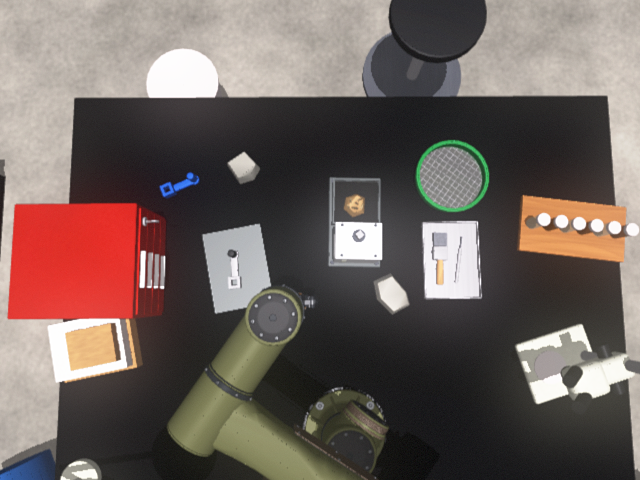

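```bash
python3 - <<'E'
import cv2,numpy as np
T=cv2.imread("pics/p12t.png");S=cv2.imread("pics/p12s.png")
a=cv2.resize(T[225:245,348:370],None,fx=18,fy=18,interpolation=cv2.INTER_CUBIC)
b=cv2.resize(S[236:264,260:284],None,fx=16,fy=16,interpolation=cv2.INTER_CUBIC)
a=cv2.copyMakeBorder(a,0,448-360,0,0,cv2.BORDER_CONSTANT)
cv2.imwrite("pics/spz2.png",np.hstack([a,b]))
T0=cv2.imread("pics/top0.png");d=cv2.absdiff(T,T0).max(2)
for n,(x,y,w,h) in dict(sieve=(410,135,85,80),tray=(418,218,66,84),offb=(225,148,38,38),blue=(155,165,50,35),cluster=(338,188,34,30)).items(): print(n,(d[y:y+h,x:x+w]>60).sum())
E
```

```text
sieve 0
tray 1007
offb 0
blue 0
cluster 0
```

View pics/spz2.png

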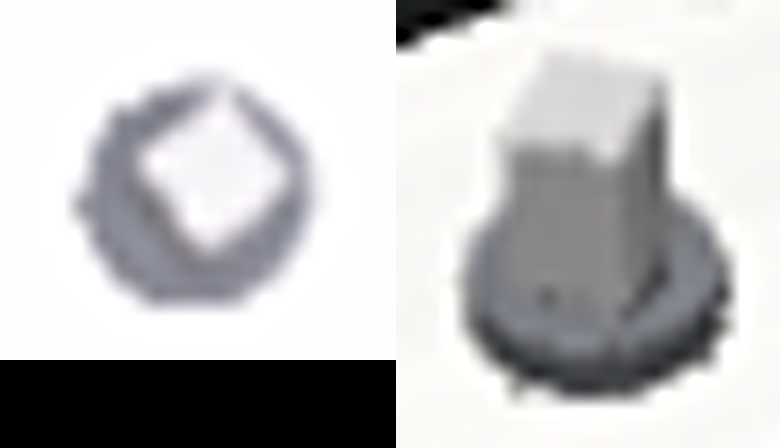

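```bash
python3 -c "
from rig import ctrl; print(ctrl.hand_in())"
```

```text
the job is handed in; nothing more can be done
None
```

The job is done and handed in at about 22 s, but I briefly pushed the screw too hard at the stop. I sent two wind steps in one go, and the handle force reached about 25 N, over the 20 N strain limit. I backed off at once to about 4.5 N, with the stop still slightly compressed.

- **Fitting:** I gripped the crank by its hub and slid it onto the spindle with only a few newtons. It met the collar at the expected height, with about 7 N of contact.
- **Winding:** I wound it by the handle about 5.9 rad anticlockwise. Resistance stayed near 3 N until the stop, which was already plain at 17 N, just before the overshoot.
- **Returning it:** I lifted the crank off, corrected its roughly 3° droop, and laid it flat near its starting place on the mat with about 10 N of contact.

**Last checks:**
- **Crank:** it lies flat on the mat, clear of the gripper.
- **Stage:** the spindle's angle in the last pictures agrees with the stop position. I did not measure the stage height separately.
- **Surroundings:** the cluster, sieve and second offcut show no change from the first picture. The jar and the first offcut look undisturbed by eye. The tray area did differ in the picture comparison; I put that down to the arm's shadow, because the brush and pick look unmoved by eye.

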